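Set up the bench filler for a batch

ROBOT

A 6-joint arm with a two-finger parallel gripper is mounted at the origin on the work surface. World frame = base frame: x ahead of the robot, y to its left, z up, the work surface at z = 0. Lengths are in m, angles in degrees, forces in N, time in s.
With the tool pointing down it reaches from about 0.35 to 0.875 m from the base axis. Payload 4.2 kg.
Tool frame: the origin (TCP) lies on the centre line of the jaws, within the pads' length; the fingertips stand 19 mm ahead of it and the grasp point (between the pads) is the TCP; x points along the fingers, y is the direction in which the jaws open and shut, and the axes are right-handed (so a half turn about x gives the same grasp; the last joint's range is limited). The gripper opens to 87 mm and grips with 3 to 60 N. Pads are 19 mm wide; open, the fingers measure 117 mm over their backs; the gripper's body (75 mm by 190 mm) begins 51 mm behind the grasp point.
Start: joints at [-58.121, 22.042, 0.453, 0, -68.411, -14.817], TCP at [0.183, -0.597, 0.242] pointing down, gripper open.
Joint ranges: [-179.83, 179.83], [-69.29, 118.12], [-61.27, 80.66], [-181.25, 117.63], [-171.15, -9.14], [-177.46, 177.46]. Speed limits (degrees/s): [159.86, 159.86, 180, 180, 180, 180].

INTERFACE

Orientations are given as a 3x3 rotation matrix whose columns are the frame's x, y, z axes.
In Python, from station import * gives the robot as it stands.
- The arm moves only by the shell command python3 -m creep 'ROWS'. ROWS is JSON, a list of rows, each a list of 5 numbers: the opening, from 0 (shut) to 1 (fully open), then the shift along the world's x, y, z in mm, then the turn about the world's z in rad. In form: [[jaw, x, y, z, turn], ...]. A call has exactly 8 rows; each row is the pose to reach, as a shift and turn from the pose measured when the call began; what a row does not reach only later rows make up. A row lasts 1/10 s, in which the tool goes at most 50 mm and 8.59 degrees, less where a joint would pass 70% of its speed; a pose out of reach is approached as far as the arm can. A call with a gripper value outside its range is refused whole. The fingers move at their own pace and stop on an object; the grip force is fixed at half the most. Time passes only in rows, so rows that repeat a pose let the fingers close, or fill a call up. It gives the time, the measured TCP pose, the force and the opening at its end, in the units of the state.
- sense(): the state, without advancing time (a new reading comes with each control period).
- capture(name): name is "scene" or "top"; returns a dict with "image" (420x560x3 uint8, blue, green, red), "z_map" (420x560 float32, m along the optical axis (not along the pixel's ray), 0 where there is no reading), "mtx" (3x3 intrinsics, pixels), "k1" (the pictures are not rectified: a ray, as slopes to the right and down, at radius r is drawn at 1 + k1 r^2 times it, then the intrinsics apply), "eye" and "attitude" of the camera in the world. Camera axes: x right, y up, looking along -z (the intrinsics and any distortion apply to the point x, -y, -z); pixel columns grow to the right and rows downward; lengths in m; the calibration is good to about 2 mm. A picture is of the moment at which its call begins.
- finish_job(): hands the job in, once; it reports no verdict.
Trained networks look in a picture, given as the dict that the camera call returned (one of the last four; its "shot" number tells which), for a name from the list of things; names that differ only in an ending like _2 or _b are one class to them, and where a whole thing is asked for, a point or a joint stands for the part that bears it (a point fixed in the world has none). Each returns a list of dicts, best first, with "confidence" (0 to 1); they miss things now and then, are a little off and sometimes report something else, mostly with a low value. They report only what shows in the picture. A call takes as long as a camera call. They do not tell look-alikes from the thing itself.
- look_for(picture, thing): "box" ([left, top, right, bottom] in pixels, round what is visible of it).
- mark_of(picture, thing): "centre" ([column, row] in pixels: a listed point, or the origin of a listed thing).
The state is a dict: "time_s": time; "joints": joint angles; "joint_velocities": joint speeds; "effort": joint torques, N m; "tcp_pos": TCP position; "ee_rot": TCP orientation; "wrist_force": force on the tool from outside, world axes, zero at the start; "moment": the same for the moment, N m; "gripper_width": opening from 0.0 (shut) to 1.0 (fully open).
Only numpy, scipy, OpenCV 4.12 (cv2) and the standard library are available. Lean on these libraries where they do the work, as an engineer would, in place of code of your own. Each camera call takes 0.05 s, during which the arm holds its last target.

TASK

Get the filling bench ready for the next batch: tip all the caps out of the cup into the steel cap tray and stand the empty cup back upright on its cork coaster, turn the rate dial on the control box until its pointer lines up with the raised index tab beside it, and stand every empty uncapped bottle upright on the steel filling plate, with its whole foot on the plate. Leave the other things on the bench alone.

Things in the scene. Friction and masses are not known exactly. Their poses are not given: they have to be found in the camera images.
- plate: Brushed-steel filling plate, 160 (x) x 220 (y) x 8 mm thick, fixed flat on the table ahead of the robot. Origin: centre of its underside; its top is 8 mm above. Up to four bottles fit on it.
- cap_tray: Open square steel tray, 150 x 150 mm outside, 55 mm high, walls and floor 4 to 5 mm, fixed on the table to the left or right of the plate (the control box is on the other side). Origin: centre of its underside.
- control_box: Grey square control box, 150 x 150 x 50 mm high, fixed on the table, with one black rate dial in the middle of its flat top. Origin: centre of its underside, vertically under the dial's axis.
- dial (a joint): Rate dial. Upright grip bar 46 mm long, 14 mm thick, along the pointer's direction, on a round skirt of 64 mm diameter; skirt top 59 mm, bar top 89 mm above the table. Value in rad, 0 to 5.2 between stops, growing CLOCKWISE from above; starts at 0.2 to 1.0, the index lies 1.2 to 4.2 rad clockwise from there. Friction 0.05 N m, no spring: stays where left.
- dial_grip (a point): On the dial's axis at bar height, 77 mm above the table: middle of the grip bar. Its x axis points along the bar towards the pointer.
- dial_pointer (a point): Tip of the dial's pointer: the nose with a white line on the skirt, 40 mm from the dial's axis; it turns with the dial.
- index_mark (a point): The index: the place, 40 mm from the dial's axis, in front of the raised black tab (16 mm along the radius x 8 mm, 4 mm high) on the flat aluminium disc round the dial. It does not move; set right, the pointer's tip lies on this point. Fingertips pass over the tab if they stay 60 mm above the table.
- coaster: Round cork coaster, 90 mm diameter, 3 mm thick, fixed on the table near the robot, to its left or right; the cup's place. Origin: centre of its underside.
- cup: Round white plastic cup, 85 mm high, outside diameter 60 mm all the way up, wall and floor 4 mm, about 80 g; starts upright on the coaster with the caps inside. Origin: centre of its underside, z up its axis.
- cup_rim (a point): Centre of the cup's mouth, 85 mm above its foot.
- sample_bottle: Bystander: round capped sample bottle, 52 mm diameter, 130 mm high, beyond the plate. Origin: centre of its foot. Not to be disturbed.
- beaker: Bystander: empty clear beaker, 64 mm diameter at the rim, 90 mm high, beyond the plate. Origin: centre of its foot. Not to be disturbed.
- clamp: Bystander: small aluminium clamp block, 30 x 26 x 30 mm high with a short screw, just left of the plate. Origin: centre of its underside. Not to be disturbed.
- bottle1: Empty uncapped flat bottle, about 120 g with a thick heavy foot: body 60 (x) x 44 (y) x 64 mm high, then a shoulder up to 76 mm and a round neck of 22 mm diameter from 76 to 100 mm (its top). Origin: centre of its foot, z up. Two to four of these stand in a row on the black rubber mat (2 mm thick) between robot and plate, about 80 mm apart; absent ones read None.
- bottle2: Empty uncapped flat bottle, about 120 g with a thick heavy foot: body 60 (x) x 44 (y) x 64 mm high, then a shoulder up to 76 mm and a round neck of 22 mm diameter from 76 to 100 mm (its top). Origin: centre of its foot, z up. Two to four of these stand in a row on the black rubber mat (2 mm thick) between robot and plate, about 80 mm apart; absent ones read None.
- bottle3: Empty uncapped flat bottle, about 120 g with a thick heavy foot: body 60 (x) x 44 (y) x 64 mm high, then a shoulder up to 76 mm and a round neck of 22 mm diameter from 76 to 100 mm (its top). Origin: centre of its foot, z up. Two to four of these stand in a row on the black rubber mat (2 mm thick) between robot and plate, about 80 mm apart; absent ones read None.
- bottle4: Empty uncapped flat bottle, about 120 g with a thick heavy foot: body 60 (x) x 44 (y) x 64 mm high, then a shoulder up to 76 mm and a round neck of 22 mm diameter from 76 to 100 mm (its top). Origin: centre of its foot, z up. Two to four of these stand in a row on the black rubber mat (2 mm thick) between robot and plate, about 80 mm apart; absent ones read None.
- cap1: Black screw cap, a closed solid cylinder 18 mm in diameter and 14 mm high, 10 g, smooth and slippery. Origin: its CENTRE, z along its axis. Four to six of them start in the cup; absent ones read None.
- cap2: Black screw cap, a closed solid cylinder 18 mm in diameter and 14 mm high, 10 g, smooth and slippery. Origin: its CENTRE, z along its axis. Four to six of them start in the cup; absent ones read None.
- cap3: Black screw cap, a closed solid cylinder 18 mm in diameter and 14 mm high, 10 g, smooth and slippery. Origin: its CENTRE, z along its axis. Four to six of them start in the cup; absent ones read None.
- cap4: Black screw cap, a closed solid cylinder 18 mm in diameter and 14 mm high, 10 g, smooth and slippery. Origin: its CENTRE, z along its axis. Four to six of them start in the cup; absent ones read None.
- cap5: Black screw cap, a closed solid cylinder 18 mm in diameter and 14 mm high, 10 g, smooth and slippery. Origin: its CENTRE, z along its axis. Four to six of them start in the cup; absent ones read None.
- cap6: Black screw cap, a closed solid cylinder 18 mm in diameter and 14 mm high, 10 g, smooth and slippery. Origin: its CENTRE, z along its axis. Four to six of them start in the cup; absent ones read None.
Not all that is in view belongs to the job. Leave any green look-alike of the control_box alone.

How it is judged (in metres and radians):
On the way:
1. the cup is tipped over the cap tray, mouth well down (angle between cup's own z axis and vertical above 1.2 rad and horizontal distance between cup_rim and cap_tray below 0.11 m and height (world z) of cup_rim above 0.04 m), for 0.1 s.
At the end, for the whole second after the job is handed in: All bottles upright (7 deg) on the plate, centres 14 mm inside its edges; all caps in the tray; cup upright on the coaster, centred within 25 mm; dial pointer tip within 4.5 mm (6 deg) of the index mark; all released and at rest (x of bottle1 in the frame of plate between -0.066 and 0.066 m and y of bottle1 in the frame of plate between -0.096 and 0.096 m and z of bottle1 in the frame of plate between 0.003 and 0.014 m and angle between each of bottle1, bottle2, bottle3, bottle4, cup's own z axis and vertical below 0.12 rad and linear speed of each of bottle1, bottle2, bottle3, bottle4, cup below 0.03 m/s and x of bottle2 in the frame of plate between -0.066 and 0.066 m and y of bottle2 in the frame of plate between -0.096 and 0.096 m and z of bottle2 in the frame of plate between 0.003 and 0.014 m and x of bottle3 in the frame of plate between -0.066 and 0.066 m and y of bottle3 in the frame of plate between -0.096 and 0.096 m and z of bottle3 in the frame of plate between 0.003 and 0.014 m and x of bottle4 in the frame of plate between -0.066 and 0.066 m and y of bottle4 in the frame of plate between -0.096 and 0.096 m and z of bottle4 in the frame of plate between 0.003 and 0.014 m and x of cap1 in the frame of cap_tray between -0.071 and 0.071 m and y of cap1 in the frame of cap_tray between -0.071 and 0.071 m and z of cap1 in the frame of cap_tray between 0 and 0.05 m and linear speed of each of cap1, cap2, cap3, cap4, cap5, cap6 below 0.05 m/s and x of cap2 in the frame of cap_tray between -0.071 and 0.071 m and y of cap2 in the frame of cap_tray between -0.071 and 0.071 m and z of cap2 in the frame of cap_tray between 0 and 0.05 m and x of cap3 in the frame of cap_tray between -0.071 and 0.071 m and y of cap3 in the frame of cap_tray between -0.071 and 0.071 m and z of cap3 in the frame of cap_tray between 0 and 0.05 m and x of cap4 in the frame of cap_tray between -0.071 and 0.071 m and y of cap4 in the frame of cap_tray between -0.071 and 0.071 m and z of cap4 in the frame of cap_tray between 0 and 0.05 m and x of cap5 in the frame of cap_tray between -0.071 and 0.071 m and y of cap5 in the frame of cap_tray between -0.071 and 0.071 m and z of cap5 in the frame of cap_tray between 0 and 0.05 m and x of cap6 in the frame of cap_tray between -0.071 and 0.071 m and y of cap6 in the frame of cap_tray between -0.071 and 0.071 m and z of cap6 in the frame of cap_tray between 0 and 0.05 m and horizontal distance between cup and coaster below 0.025 m and z of cup in the frame of coaster between -0.003 and 0.01 m and horizontal distance between dial_pointer and index_mark below 0.0045 m and velocity of joint dial between -0.1 and 0.1 rad/s); the robot touches nothing.
It fails at once if the capped sample bottle is pushed more than 30 mm or knocked over (distance of sample_bottle from where it was at the start of the episode above 0.03 m or angle between sample_bottle's own z axis and vertical above 0.5 rad).
It fails at once if the empty beaker is pushed more than 30 mm or knocked over (distance of beaker from where it was at the start of the episode above 0.03 m or angle between beaker's own z axis and vertical above 0.5 rad).
It fails at once if the clamp block is pushed more than 30 mm or knocked over (distance of clamp from where it was at the start of the episode above 0.03 m or angle between clamp's own z axis and vertical above 0.5 rad).
Of bottle1, bottle2, bottle3, bottle4 only 2 to 4 are there at a start; the rules pass over those that are not, and their reading is None.
Of cap4, cap5, cap6 only 1 to 3 are there at a start; the rules pass over those that are not, and their reading is None.
At some moment in a run one of bottle1, bottle2, bottle3, bottle4 may be knocked a few centimetres aside while the robot is not near it.
It also fails if it takes over 210 s, if anything falls off the work surface, if the arm or the gripper's body presses on something with over 40 N, if the wrist force passes 120 N, or if a joint passes its speed limit or range.

## Working session

There is one attempt and no reset: what is moved stays moved. The work goes in short steps, Python scripts to look and compute and a shell command to move; the robot and the scene stay as the last step left them, time stands still between calls to the robot, and variables do not carry over. Pictures are saved under pics/ and viewed, and the job is handed in when it is done.

```bash
ls; mkdir -p pics
cat > h.py <<'E'
from station import *
import numpy as np, cv2
def ray(p,uv):
    u=np.array([[uv]],float); m=np.array(p["mtx"],float)
    d=cv2.undistortPoints(u,m,np.array([p["k1"],0,0,0,0.]))[0,0]
    return np.array(p["attitude"])@np.array([d[0],-d[1],-1.0])
def at_z(p,uv,z):
    r=ray(p,uv); e=np.array(p["eye"]); return e+r*(z-e[2])/r[2]
def at_d(p,uv):
    z=p["z_map"][int(round(uv[1])),int(round(uv[0]))]
    return np.array(p["eye"])+ray(p,uv)*z
def px(p,X):
    c=np.array(p["attitude"]).T@(np.array(X)-np.array(p["eye"]))
    a,b=c[0]/-c[2],-c[1]/-c[2]; f=1+p["k1"]*(a*a+b*b)
    m=np.array(p["mtx"]); return m[0,0]*a*f+m[0,2],m[1,1]*b*f+m[1,2]
def crop(p,box,name,s=4):
    l,t,r,b=[int(v) for v in box]
    cv2.imwrite(name,cv2.resize(p["image"][t:b,l:r],None,fx=s,fy=s,interpolation=cv2.INTER_CUBIC))
E
python3 - <<'E'
from h import *
np.set_printoptions(precision=4,suppress=True)
s=sense(); print({k:s[k] for k in s})
for n in("scene","top"):
    p=capture(n); cv2.imwrite(f"pics/a_{n}.png",p["image"]); print(n,p["eye"],p["attitude"],p["mtx"],p["k1"])
    for t in["plate","cap_tray","control_box","dial","dial_grip","dial_pointer","index_mark","coaster","cup","cup_rim","sample_bottle","beaker","clamp","bottle1","cap1"]:
        try:
            L=look_for(p,t) if n!="zz" else 0
            M=mark_of(p,t)
        except Exception as e: print(t,e); continue
        print(t,[(np.round(x["box"]).astype(int).tolist(),round(x["confidence"],2)) for x in L],[(np.round(x["centre"],1).tolist(),round(x["confidence"],2)) for x in M])
E
```

```text
pics
{'time_s': 0.0, 'joints': array([-58.1206,  22.0919,   0.3807,  -0.0304, -68.4107, -14.817 ]), 'joint_velocities': array([-0.0203,  0.0409, -0.0425, -0.0697,  0.0927, -0.0363]), 'effort': array([ -0.0007, -39.0664,  18.7407,   4.2198,   0.0111,  -0.0002]), 'tcp_pos': array([ 0.1833, -0.597 ,  0.2404]), 'ee_rot': array([[-0.0007, -0.2932,  0.956 ],
       [ 0.0021,  0.956 ,  0.2932],
       [-1.    ,  0.0022, -0.0001]]), 'wrist_force': array([-0.279 , -0.3188, -0.5533]), 'moment': array([ 0.0457, -0.0247,  0.0195]), 'gripper_width': 1.0006485863831627}
scene [ 0.9071 -0.6434  0.9311] [[ 0.8617 -0.3761  0.3407]
 [ 0.5075  0.6432 -0.5734]
 [-0.0036  0.667   0.7451]] [[424.9775   0.     279.739 ]
 [  0.     424.9775 214.1142]
 [  0.       0.       1.    ]] 0.03785996302098893
plate [([280, 207, 366, 288], 0.95)] [([322.7, 245.3], 0.6), ([386.9, 242.7], 0.33)]
cap_tray [([166, 307, 266, 404], 0.74)] [([220.4, 357.9], 0.96)]
control_box [([254, 98, 295, 138], 0.97), ([327, 141, 383, 187], 0.66)] [([352.8, 170.2], 0.96), ([274.9, 125.7], 0.65)]
dial it knows: beaker, bottle, cap, cap_t
[... 2246 characters left out ...]
[([422.6, 197.0], 0.74), ([180.4, 268.1], 0.64), ([215.5, 156.9], 0.2)]
cup_rim [([164, 250, 190, 273], 0.96), ([130, 153, 191, 222], 0.68), ([141, 164, 178, 202], 0.56)] [([175.1, 259.8], 0.86)]
sample_bottle [([239, 100, 257, 132], 0.67)] [([247.5, 125.0], 0.71), ([179.6, 263.5], 0.49)]
beaker [] [([312.5, 125.6], 0.91)]
clamp [([212, 144, 222, 164], 0.5), ([174, 253, 183, 261], 0.45), ([170, 260, 180, 269], 0.4)] [([216.5, 157.1], 0.51)]
bottle1 [([260, 220, 283, 241], 0.94), ([325, 217, 347, 243], 0.78), ([150, 167, 173, 193], 0.33)] [([275.1, 234.0], 0.8), ([333.7, 231.9], 0.55)]
cap1 [([172, 255, 182, 260], 0.39)] [([178.6, 257.9], 0.56), ([171.3, 265.8], 0.52), ([312.8, 129.6], 0.44)]
```

View pics/a_scene.png

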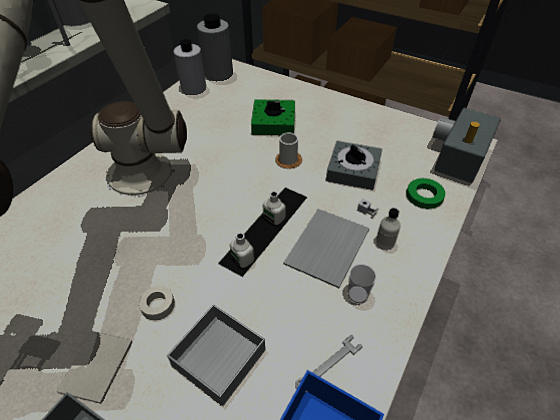

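View pics/a_top.png

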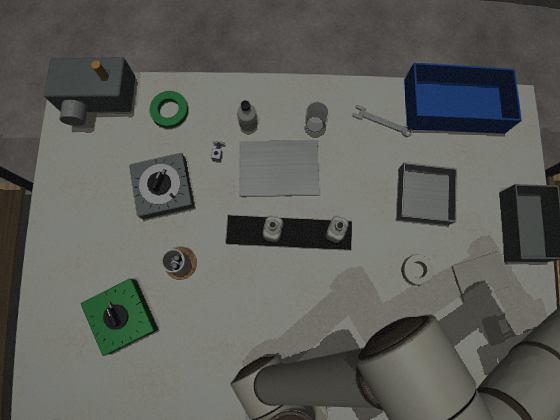

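The scene shows two bottles on the mat, at scene (276,208) and (241,250). The cup is on its cork coaster at (288,150), the steel tray at (216,353), the grey control box at (354,165) and the green look-alike at (273,116). In the top view the grey box is at (160,184), the green box at (119,316), the cup at (176,262), the tray at (426,194) and the plate at (279,168).

Things that could be mistaken for the ones I want:
- **Control box:** the grey box, top (160,184), is the one to use. The green box (119,316) and the grey machine (90,90) are not.
- **Tray:** the square one, top (426,194), is the one to use. The dark box (530,222) and the blue bin (465,98) are not.
- **Cup:** the white cup on the cork, top (176,262), is the one to use. The beaker (315,118) and the ring (414,268) are not.

Run:
```python
from h import *
np.set_printoptions(precision=4,suppress=True)
a=capture("top"); b=capture("scene")
for p,n,L in((a,"top",[("boxtop dial",(160,184),.059),("barTop",(159.7,181),.089),("pointer",(166.4,169.4),.059),("index",(170.4,193.3),.054),("cup rim",(175.1,259.8),.085),("coaster",(182,263),.003),("plate",(279,168),.008),("tray",(426,194),.0),("b1",(272,224),.102),("b2",(338,222),.102),("b1o",(275.1,234),.002),("b2o",(333.7,231.9),.002)]),
 (b,"scene",[("barTop",(353.2,148.6),.089),("pointer",(365,162.6),.059),("index",(344.5,161.5),.054),("cup rim",(289.2,137.1),.085),("b1",(275,195),.102),("b2",(240,238),.102),("plate",(325,246),.008),("tray",(220.4,357.9),.0)])):
    for t,uv,z in L: print(n,t,at_z(p,uv,z),at_d(p,uv))
# plate & tray corners from depth: points at heights
def world(p):
    h,w=p["z_map"].shape
    u,v=np.meshgrid(np.arange(w),np.arange(h))
    d=cv2.undistortPoints(np.stack([u,v],-1).reshape(-1,1,2).astype(float),np.array(p["mtx"],float),np.array([p["k1"],0,0,0,0.]))[:,0]
    r=np.c_[d[:,0],-d[:,1],-np.ones(len(d))]*p["z_map"].reshape(-1,1)
    return (np.array(p["eye"])+r@np.array(p["attitude"]).T).reshape(h,w,3)
for p,n in((a,"top"),(b,"scene")):
    W=world(p); np.save(f"{n}.npy",W); cv2.imwrite(f"{n}.png",p["image"])
    print(n,"table z",np.median(W[...,2]))
    def rect(name,xl,xh,yl,yh,zl,zh):
        m=(W[...,0]>xl)&(W[...,0]<xh)&(W[...,1]>yl)&(W[...,1]<yh)&(W[...,2]>zl)&(W[...,2]<zh)
        q=W[m][:,:2].astype(np.float32)*1000
        if len(q)<5: print(name,len(q)); return
        print(name,len(q),cv2.minAreaRect(q),q.mean(0),"z",np.median(W[m][:,2]))
    rect("plate",.3,.7,-.2,.25,.005,.012)
    rect("tray rim",.2,.6,-.6,-.2,.045,.065)
    rect("box top",.2,.6,.15,.6,.043,.054)
    rect("cup rim",.1,.35,.15,.4,.075,.095)
    rect("necks",.2,.35,-.2,.2,.090,.115)
crop(a,(120,140,200,220),"pics/dial_top.png",7)
crop(b,(320,130,390,190),"pics/dial_sc.png",8)
```

```text
top boxtop dial [0.5824 0.3521 0.059 ] [0.5806 0.3502 0.0657]
top barTop [0.5824 0.3451 0.089 ] [0.5868 0.3496 0.0731]
top pointer [0.6232 0.338  0.059 ] [0.6254 0.34   0.0518]
top index [0.5587 0.3233 0.054 ] [0.5593 0.324  0.0516]
top cup rim [0.3799 0.2913 0.085 ] [0.3841 0.3024 0.0379]
top coaster [0.3791 0.2912 0.003 ] [0.3722 0.2726 0.0883]
top plate [0.6492 0.0364 0.008 ] [0.65   0.0364 0.0054]
top tray [ 0.5871 -0.3783  0.    ] [ 0.5867 -0.3778  0.0016]
top b1 [0.474  0.0503 0.102 ] [0.474  0.0503 0.102 ]
top b2 [ 0.4829 -0.1146  0.102 ] [ 0.4831 -0.1148  0.1007]
top b1o [0.4643 0.0428 0.002 ] [0.454  0.0422 0.0691]
top b2o [ 0.4737 -0.1164  0.002 ] [ 0.4622 -0.1074  0.0731]
scene barTop [0.5798 0.3517 0.089 ] [0.5794 0.3527 0.0881]
scene pointer [0.6269 0.3437 0.059 ] [0.626  0.3468 0.0563]
scene index [0.5684 0.3223 0.054 ] [0.568  0.3233 0.0531]
scene cup rim [0.3791 0.3065 0.085 ] [0.372  0.3194 0.0735]
scene b1 [0.4813 0.0484 0.102 ] [0.4821 0.0471 0.1037]
scene b2 [ 0.483  -0.1242  0.102 ] [ 0.4837 -0.1251  0.1035]
scene plate [0.6508 0.0287 0.008 ] [0.6511 0.0281 0.008
[... 415 characters left out ...]
960547
box top 3312 ((394.474609375, 380.0421142578125), (227.09347534179688, 447.3082275390625), 72.04505157470703) [379.1335 402.083 ] z 0.050552811886773186
cup rim 4
necks 0
scene table z -0.0002628199009095944
plate 2761 ((508.0635986328125, 29.968582153320312), (439.0749206542969, 383.6518249511719), 89.92689514160156) [635.0045  30.3987] z 0.007557404877932883
tray rim 468 ((525.0858764648438, -455.6139831542969), (352.1201477050781, 131.95489501953125), 70.24364471435547) [ 527.7889 -383.7288] z 0.0529823481434189
box top 1316 ((397.74273681640625, 380.20623779296875), (231.76492309570312, 443.3779296875), 72.73320770263672) [405.7866 379.8979] z 0.05031731819072133
cup rim 0
necks 0
```

View pics/dial_top.png

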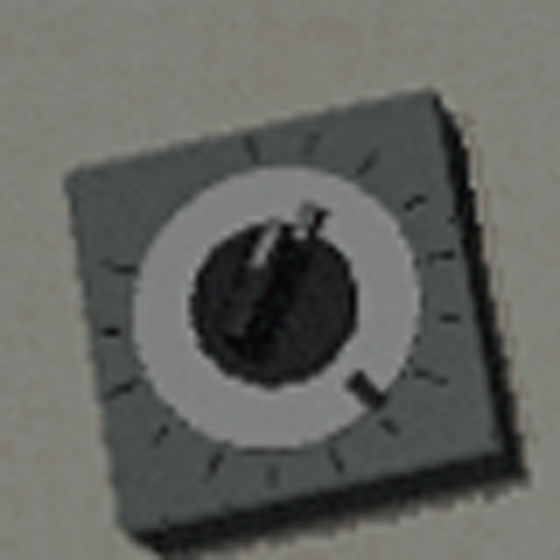

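View pics/dial_sc.png

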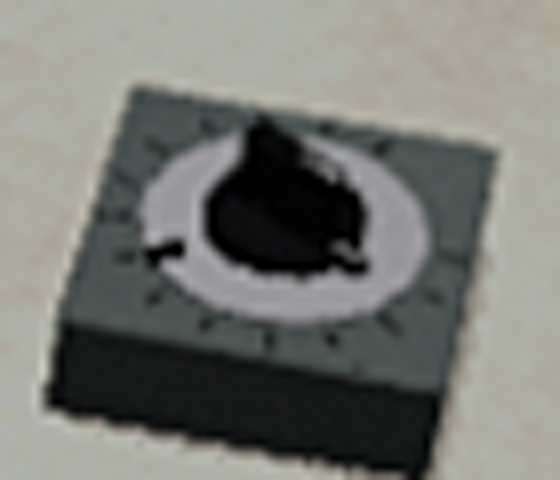

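Run:
```python
from h import *
np.set_printoptions(precision=4,suppress=True)
for n in("top","scene"):
    W=np.load(n+".npy")
    def sel(xl,xh,yl,yh,zl,zh):
        m=(W[...,0]>xl)&(W[...,0]<xh)&(W[...,1]>yl)&(W[...,1]<yh)&(W[...,2]>zl)&(W[...,2]<zh)
        return W[m]
    def rect(name,*a):
        q=sel(*a); 
        if len(q)<5: print(n,name,len(q)); return
        r=cv2.minAreaRect(q[:,:2].astype(np.float32)*1000); print(n,name,len(q),"c",np.round(r[0],1),"size",np.round(r[1],1),"ang",round(r[2],1),"mean",q.mean(0))
    rect("plate",.55,.75,-.1,.16,.0045,.012)
    rect("tray",.48,.7,-.49,-.28,.048,.062)
    rect("box",.48,.69,.24,.45,.045,.054)
    rect("bar",.53,.63,.30,.40,.078,.1)
    rect("cup",.32,.45,.22,.36,.078,.1)
    rect("cupall",.32,.45,.22,.36,.03,.1)
    rect("neck1",.42,.54,-.0,.1,.088,.12)
    rect("neck2",.42,.54,-.18,-.06,.088,.12)
    rect("body1",.42,.54,-.0,.1,.03,.12)
    rect("body2",.42,.54,-.18,-.06,.03,.12)
    rect("ring",.34,.48,-.42,-.28,.008,.1)
t=cv2.imread("top.png"); s=cv2.imread("scene.png")
f=lambda im,b,k:cv2.resize(im[b[1]:b[3],b[0]:b[2]],None,fx=k,fy=k,interpolation=cv2.INTER_CUBIC)
cv2.imwrite("pics/cup_t.png",f(t,(150,230,220,290),8))
cv2.imwrite("pics/bot_t.png",f(t,(220,200,360,260),5))
```

```text
top plate 3995 c [649.9  30.5] size [257.3 198.8] ang 89.7 mean [0.6492 0.0381 0.0084]
top tray 438 c [ 580.3 -368.8] size [153.3 153.5] ang 85.3 mean [ 0.5793 -0.3671  0.0542]
top box 2246 c [585.4 356.9] size [152.2 152.4] ang 14.3 mean [0.5821 0.3546 0.0506]
top bar 114 c [585.6 354.6] size [15.5 47.1] ang 72.1 mean [0.5844 0.3541 0.0882]
top cup 149 c [379.9 296.3] size [59.2 57. ] ang 13.7 mean [0.3794 0.2966 0.0867]
top cupall 424 c [379.4 295.9] size [59.4 58.3] ang 20.8 mean [0.3793 0.2969 0.0618]
top neck1 67 c [471.6  50.3] size [21.  20.1] ang 0.5 mean [0.4711 0.0507 0.1019]
top neck2 67 c [ 475.  -117.9] size [21.  20.3] ang 6.2 mean [ 0.4742 -0.1174  0.1015]
top body1 397 c [472.   50.9] size [45.1 60.3] ang 78.5 mean [0.4679 0.0505 0.0712]
top body2 404 c [ 474.6 -117.8] size [45.7 60. ] ang 67.7 mean [ 0.4704 -0.1146  0.071 ]
top ring 566 c [ 389.5 -351.5] size [ 77.8 121.8] ang 47.6 mean [ 0.3756 -0.3366  0.0284]
scene plate 3587 c [653.5  29.9] size [248.7 186.2] ang 84.7 mean [0.6562 0.0292 0.0076]
scene tray 709 c [ 582.2 -368.9] size [151.3 151.4] ang 85.5 mean [ 0.5838 -0.3732  0.0533]
scene box 1200 c [589.5 355. ] size [151.1 155. ] ang 14.2 mean [0.5926 0.3459 0.0501]
scene bar 80 c [589.  354.5] size [16.5 43.4] ang 70.1 mean [0.5893 0.3523 0.0866]
scene cup 126 c [381.4 295.2] size [58.6 61.6] ang 64.6 mean [0.3809 0.2959 0.0842]
scene cupall 438 c [380.9 294.4] size [60.6 62.7] ang 61.8 mean [0.384  0.2907 0.0652]
scene neck1 61 c [476.4  48.5] size [19.2 22.4] ang 29.5 mean [0.4774 0.0456 0.0981]
scene neck2 70 c [ 478.7 -119.6] size [20.5 23.1] ang 47.9 mean [ 0.48   -0.1217  0.0991]
scene body1 429 c [478.2  42.6] size [60.6 42.9] ang 4.7 mean [0.4826 0.0384 0.0638]
scene body2 474 c [ 479.9 -122.6] size [45.1 60.1] ang 75.9 mean [ 0.4863 -0.1292  0.0654]
scene ring 771 c [ 379.4 -339.3] size [80.8 77.6] ang 85.2 mean [ 0.3809 -0.3415  0.026 ]
```

View pics/cup_t.png

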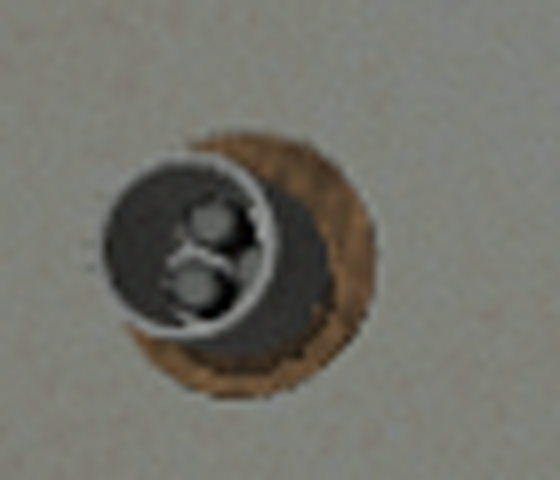

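View pics/bot_t.png

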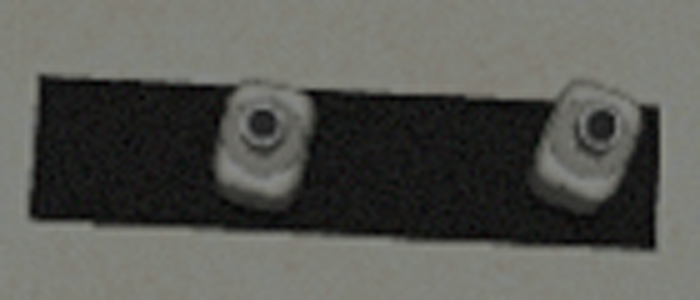

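Run:
```python
from h import *
a=capture("top"); b=capture("scene")
def disc(p,box,seedc):
    pass
for p,n,L in((a,"top",dict(disc=((277/7+120),(307/7+140),.051),tab=(367/7+120,391/7+140,.053),ptr=(315/7+120,216/7+140,.059),skirt=(273/7+120,303/7+140,.059))),(b,"sc",dict(disc=(286/8+320,224/8+130,.051),tab=(165/8+320,251/8+130,.053),ptr=(352/8+320,262/8+130,.059)))):
    R={k:at_z(p,v[:2],v[2])[:2] for k,v in L.items()}
    print(n,R)
    for k in R:
        d=R[k]-R["disc"]; print(k,np.hypot(*d).round(4),np.degrees(np.arctan2(d[1],d[0])).round(1))
```

```text
top {'disc': array([0.5848829 , 0.35558088]), 'tab': array([0.55207724, 0.31760969]), 'ptr': array([0.61906519, 0.34150615]), 'skirt': array([0.58429694, 0.35498997])}
disc 0.0 0.0
tab 0.0502 -130.8
ptr 0.037 -22.4
skirt 0.0008 -134.8
sc {'disc': array([0.59071292, 0.3583713 ]), 'tab': array([0.55732469, 0.31784878]), 'ptr': array([0.62448979, 0.34148472])}
disc 0.0 0.0
tab 0.0525 -129.5
ptr 0.0378 -26.6
```

```bash
python3 -m creep '[[1,18,44,0,0.13],[1,36,88,0,0.26],[1,54,132,0,0.39],[1,72,176,0,0.52],[1,90,220,0,0.65],[1,108,264,0,0.78],[1,126,308,0,0.91],[1,144,352,0,1.04]]'; python3 -c "
from station import *
s=sense(); print(s['joints'],s['tcp_pos'],s['ee_rot'][:,1])"
```

```text
time_s: 4.0
tcp_pos: [0.3278, -0.2438, 0.242]
ee_rot: [[0.001, -0.974, 0.226], [-0.0, 0.226, 0.974], [-1.0, -0.001, -0.0]]
wrist_force: [0.6, -0.7, -0.1]
gripper_width: 0.999
[-1.36067329e+01  2.08949176e-01 -2.74920515e+01  7.55509862e-03
 -6.22196323e+01  5.44067491e-01] [ 0.32777094 -0.24378597  0.24197628] [-0.97413641  0.22595651 -0.00138404]
```

```bash
python3 -m creep '[[1,19,44,0,0.13],[1,38,88,0,0.26],[1,57,132,0,0.39],[1,76,176,0,0.52],[1,95,220,0,0.65],[1,114,264,0,0.78],[1,133,308,0,0.91],[1,152,352,0,1.04]]';  python3 -m creep '[[1,18,42,0,0.1],[1,36,84,0,0.2],[1,54,126,0,0.3],[1,72,168,0,0.4],[1,90,210,0,0.41],[1,106,247,0,0.41],[1,106,247,-30,0.41],[1,106,247,-60,0.41]]'; python3 -c "
from station import *
s=sense(); print(s['joints'],s['tcp_pos'],s['ee_rot'][:,1])"
```

```text
time_s: 4.8
tcp_pos: [0.4802, 0.1103, 0.2424]
ee_rot: [[0.002, -0.684, -0.73], [0.001, -0.73, 0.684], [-1.0, -0.002, -0.001]]
wrist_force: [1.7, -0.6, -0.2]
gripper_width: 1.0
time_s: 5.6
tcp_pos: [0.5867, 0.3591, 0.1816]
ee_rot: [[0.003, -0.335, -0.942], [0.003, -0.942, 0.335], [-1.0, -0.004, -0.001]]
wrist_force: [-0.8, -0.2, -0.4]
gripper_width: 0.999
[ 4.48939385e+01  3.03978598e+01  5.33505191e+00 -3.48887319e-02
 -6.47012726e+01  2.55641823e+01] [0.58665185 0.35913322 0.18161765] [-0.33473493 -0.94230404 -0.00395242]
```

```bash
python3 -m creep '[[1,0,-3,-40,0],[1,0,-3,-80,0],[1,0,-3,-97,0],[1,0,-3,-97,0],[0,0,-3,-97,0],[0,0,-3,-97,0],[0,0,-3,-97,0],[0,0,-3,-97,0]]';  python3 -m creep '[[0,0,0,0,0],[0,0,0,0,0],[0,0,0,0,0],[0,0,0,0,0],[0,0,0,0,0],[0,0,0,0,0],[0,0,0,0,0],[0,0,0,0,0]]'
python3 - <<'E'
from h import *
a=capture("top");b=capture("scene")
crop(a,(110,120,220,230),"pics/d1.png",5); crop(b,(310,100,400,190),"pics/d2.png",6)
E
```

```text
time_s: 6.4
tcp_pos: [0.5871, 0.3565, 0.0861]
ee_rot: [[0.004, -0.335, -0.942], [0.005, -0.942, 0.335], [-1.0, -0.006, -0.002]]
wrist_force: [0.3, -0.8, 0.1]
gripper_width: 0.722
time_s: 7.2
tcp_pos: [0.5872, 0.3568, 0.0861]
ee_rot: [[0.005, -0.335, -0.942], [0.005, -0.942, 0.335], [-1.0, -0.007, -0.003]]
wrist_force: [0.7, 0.7, -1.1]
gripper_width: 0.156
```

View pics/d2.png

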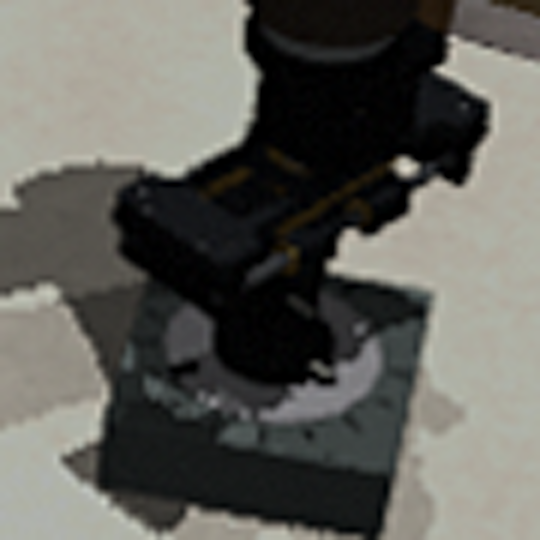

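The opening reads 0.156 (13.6 mm), so the bar is gripped. Next I turn the dial clockwise.

```bash
python3 -m creep '[[0,0,0,0,-0.12],[0,0,0,0,-0.24],[0,0,0,0,-0.36],[0,0,0,0,-0.48],[0,0,0,0,-0.6],[0,0,0,0,-0.72],[0,0,0,0,-0.84],[0,0,0,0,-0.96]]';  python3 -m creep '[[0,0,0,0,-0.12],[0,0,0,0,-0.24],[0,0,0,0,-0.36],[0,0,0,0,-0.48],[0,0,0,0,-0.6],[0,0,0,0,-0.72],[0,0,0,0,-0.84],[0,0,0,0,-0.96]]'; python3 -m creep '[[0,0,0,0,0],[0,0,0,0,0],[0,0,0,0,0],[0.5,0,0,0,0],[0.5,0,0,0,0],[0.5,0,0,0,0],[0.5,0,0,50,0],[0.5,0,0,100,0]]'; python3 -m creep '[[0.5,0,-50,0,0],[0.5,0,-100,0,0],[0.5,0,-150,0,0],[0.5,0,-200,0,0],[0.5,0,-200,0,0],[0.5,0,-200,0,0],[0.5,0,-200,0,0],[0.5,0,-200,0,0]]'
python3 - <<'E'
from h import *
a=capture("top");b=capture("scene")
crop(a,(120,140,200,220),"pics/e1.png",7); crop(b,(320,130,390,190),"pics/e2.png",8)
for p in(a,b):
  for t in("dial_pointer","index_mark","dial_grip"):
    for m in mark_of(p,t): print(t,m["centre"],m["confidence"],at_z(p,m["centre"],{"dial_pointer":.059,"index_mark":.052,"dial_grip":.077}[t]))
E
```

```text
time_s: 8.1
tcp_pos: [0.5867, 0.3565, 0.0861]
ee_rot: [[0.006, -0.965, -0.262], [-0.002, -0.262, 0.965], [-1.0, -0.005, -0.003]]
wrist_force: [-0.3, 0.9, -0.2]
gripper_width: 0.157
time_s: 8.9
tcp_pos: [0.5861, 0.3567, 0.0861]
ee_rot: [[0.001, -0.765, 0.644], [-0.006, 0.644, 0.765], [-1.0, -0.004, -0.003]]
wrist_force: [-2.5, 0.4, -0.3]
gripper_width: 0.158
time_s: 9.7
tcp_pos: [0.5854, 0.3559, 0.1853]
ee_rot: [[-0.002, -0.765, 0.644], [-0.009, 0.644, 0.765], [-1.0, -0.004, -0.009]]
wrist_force: [1.0, 0.9, -0.1]
gripper_width: 0.477
time_s: 10.5
tcp_pos: [0.5855, 0.157, 0.1851]
ee_rot: [[-0.002, -0.766, 0.643], [-0.009, 0.643, 0.766], [-1.0, -0.004, -0.009]]
wrist_force: [0.6, -0.3, -0.4]
gripper_width: 0.5
dial_pointer [107.8, 305.7] 0.97 [0.25915203 0.46526188 0.059     ]
dial_pointer [169.4, 191.2] 0.51 [0.5631563  0.32518439 0.059     ]
index_mark [168.6, 188.1] 0.61 [0.57338095 0.32981478 0.052     ]
dial_grip [110.1, 318.7] 0.67 [0.22763382 0.44988921 0.077     ]
dial_grip [157.8, 179.9] 0.48 [0.588617  0.3538266 0.077    ]
dial_pointer [289.2, 106.9] 0.72 [0.2782938  0.48435237 0.059     ]
dial_pointer [358.1, 292.1] 0.25 [ 0.79310167 -0.09169518  0.059     ]
index_mark [347.5, 160.8] 0.58 [0.57427333 0.33214258 0.052     ]
dial_grip [272.9, 102.6] 0.62 [0.22887969 0.45491674 0.077     ]
dial_grip [355.2, 149.4] 0.52 [0.58207889 0.36538235 0.077     ]
dial_grip [286.6, 155.4] 0.16 [0.4117398  0.23334914 0.077     ]
```

View pics/e1.png

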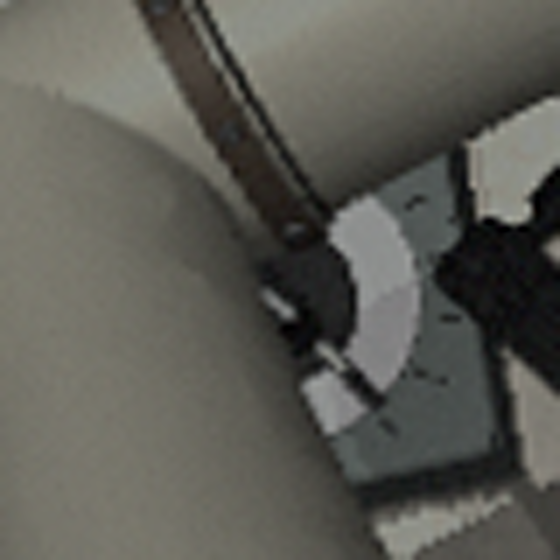

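View pics/e2.png

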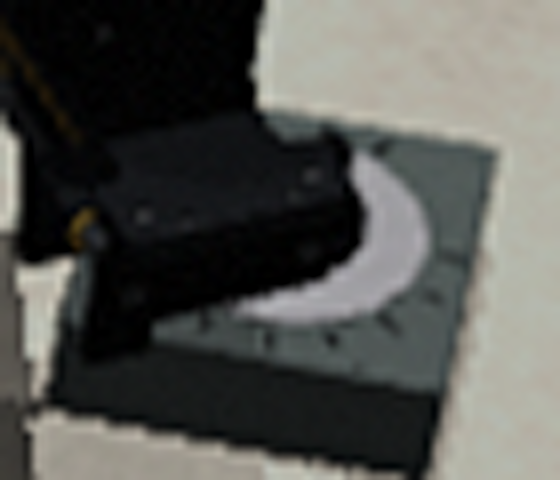

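The top crop shows the pointer's white line running straight into the tab at about (350,370). I'll recheck that later with the arm out of the way. Next is bottle 1.

```bash
python3 -m creep '[[0.6,-30,-30,0,-0.12],[0.6,-60,-60,0,-0.24],[0.6,-90,-90,0,-0.36],[0.6,-112,-107,0,-0.48],[0.6,-112,-107,0,-0.6],[0.6,-112,-107,-40,-0.72],[0.6,-112,-107,-80,-0.84],[0.6,-112,-107,-86,-0.86]]';  python3 -m creep '[[0,0,0,0,0],[0,0,0,0,0],[0,0,0,0,0],[0,0,0,0,0],[0,0,0,0,0],[0,0,0,0,0],[0,0,0,0,0],[0,0,0,0,0]]'
```

```text
time_s: 11.7
tcp_pos: [0.4704, 0.0479, 0.0958]
ee_rot: [[-0.017, -0.01, 1.0], [-0.007, 1.0, 0.01], [-1.0, -0.007, -0.017]]
wrist_force: [-0.2, -0.4, 0.4]
gripper_width: 0.594
time_s: 12.5
tcp_pos: [0.472, 0.0484, 0.0975]
ee_rot: [[-0.013, -0.011, 1.0], [-0.006, 1.0, 0.011], [-1.0, -0.006, -0.013]]
wrist_force: [-1.5, 0.8, 7.9]
gripper_width: 0.245
```

```bash
python3 -m creep '[[0,0,0,25,0],[0,0,0,45,0],[0,40,8,45,0],[0,80,16,45,0],[0,120,24,45,0],[0,160,32,45,0],[0,178,32,45,0],[0,178,32,45,0]]';  python3 -m creep '[[0,0,0,-20,0],[0,0,0,-33,0],[0,0,0,-38,0],[0,0,0,-38,0],[0,0,0,-38,0],[0.6,0,0,-38,0],[0.6,0,0,-38,0],[0.6,0,0,-38,0]]'
```

```text
time_s: 13.3
tcp_pos: [0.6516, 0.0804, 0.141]
ee_rot: [[-0.014, -0.01, 1.0], [-0.006, 1.0, 0.01], [-1.0, -0.006, -0.014]]
wrist_force: [-1.1, -1.0, -1.7]
gripper_width: 0.245
time_s: 14.1
tcp_pos: [0.6519, 0.0805, 0.1032]
ee_rot: [[-0.013, -0.01, 1.0], [-0.006, 1.0, 0.01], [-1.0, -0.006, -0.013]]
wrist_force: [-0.4, 0.2, 2.4]
gripper_width: 0.431
```

```bash
python3 -m creep '[[0.6,0,0,0,0],[0.6,0,0,40,0],[0.6,0,0,70,0],[0.6,-30,-35,70,0],[0.6,-65,-70,70,0],[0.6,-100,-105,70,0],[0.6,-135,-140,70,0],[0.6,-176,-175,70,0]]'
python3 - <<'E'
from h import *
a=capture("top");b=capture("scene")
cv2.imwrite("pics/f1.png",a["image"]); cv2.imwrite("pics/f2.png",b["image"])
E
```

```text
time_s: 14.9
tcp_pos: [0.4774, -0.0931, 0.1729]
ee_rot: [[-0.012, -0.01, 1.0], [-0.006, 1.0, 0.01], [-1.0, -0.006, -0.013]]
wrist_force: [0.1, -0.2, 0.0]
gripper_width: 0.598
```

View pics/f2.png

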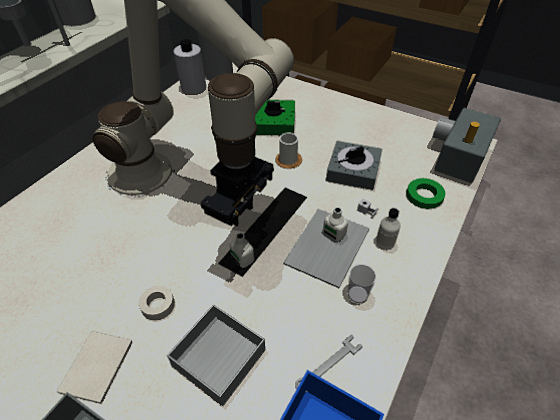

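Bottle 1 stands on the plate at about (337,222). Bottle 2 is still at (241,250). Now I grip bottle 2.

```bash
python3 -m creep '[[0.6,-1,-25,0,0],[0.6,-1,-25,-40,0],[0.6,-1,-25,-73,0],[0.6,-1,-25,-73,0],[0,-1,-25,-73,0],[0,-1,-25,-73,0],[0,-1,-25,-73,0],[0,-1,-25,-73,0]]';  python3 -m creep '[[0,0,0,0,0],[0,0,0,0,0],[0,0,0,0,0],[0,0,0,0,0],[0,0,0,20,0],[0,0,0,45,0],[0,40,25,45,0],[0,80,50,45,0]]'
```

```text
time_s: 15.8
tcp_pos: [0.4733, -0.1193, 0.1009]
ee_rot: [[-0.014, -0.006, 1.0], [-0.005, 1.0, 0.006], [-1.0, -0.005, -0.014]]
wrist_force: [0.2, 0.0, -0.5]
gripper_width: 0.323
time_s: 16.6
tcp_pos: [0.5539, -0.0692, 0.147]
ee_rot: [[-0.012, -0.004, 1.0], [-0.005, 1.0, 0.004], [-1.0, -0.005, -0.012]]
wrist_force: [0.3, -0.4, -1.1]
gripper_width: 0.24
```

```bash
python3 -m creep '[[0,40,25,0,0],[0,80,49,0,0],[0,96,49,0,0],[0,96,49,-20,0],[0,96,49,-34,0],[0,96,49,-40,0],[0,96,49,-40,0],[0,96,49,-40,0]]';  python3 -m creep '[[0.6,0,0,0,0],[0.6,0,0,0,0],[0.6,0,0,0,0],[0.6,0,0,30,0],[0.6,0,0,70,0],[0.6,-40,0,80,0],[0.6,-80,0,80,0],[0.6,-120,20,80,0]]'; python3 -m creep '[[1,-30,40,0,0],[1,-60,80,0,0],[1,-60,120,0,0],[1,-60,160,0,0],[1,-60,160,0,0],[1,-60,160,0,0],[1,-60,160,0,0],[1,-60,160,0,0]]'
python3 - <<'E'
from h import *
a=capture("top");b=capture("scene")
cv2.imwrite("pics/g1.png",a["image"]); cv2.imwrite("pics/g2.png",b["image"])
for p in(a,b):
  for m in mark_of(p,"bottle1"): print(m["centre"],m["confidence"],at_z(p,m["centre"],.008))
E
```

```text
time_s: 17.4
tcp_pos: [0.6496, -0.0204, 0.107]
ee_rot: [[-0.012, -0.004, 1.0], [-0.005, 1.0, 0.004], [-1.0, -0.005, -0.012]]
wrist_force: [-0.1, 0.9, -1.1]
gripper_width: 0.245
time_s: 18.2
tcp_pos: [0.5283, -0.0014, 0.1875]
ee_rot: [[-0.011, -0.001, 1.0], [-0.004, 1.0, 0.001], [-1.0, -0.004, -0.011]]
wrist_force: [0.6, 0.9, -0.1]
gripper_width: 0.596
time_s: 19.0
tcp_pos: [0.4683, 0.1575, 0.1874]
ee_rot: [[-0.011, 0.0, 1.0], [-0.005, 1.0, -0.0], [-1.0, -0.005, -0.011]]
wrist_force: [0.4, -0.9, 0.5]
gripper_width: 0.996
[300.1, 170.1] 0.97 [ 0.64457432 -0.02246599  0.008     ]
[265.7, 168.1] 0.56 [0.6480718  0.07339081 0.008     ]
[338.0, 230.7] 0.92 [0.65819998 0.09575003 0.008     ]
[321.2, 258.5] 0.57 [ 0.66075979 -0.01397851  0.008     ]
```

View pics/g2.png

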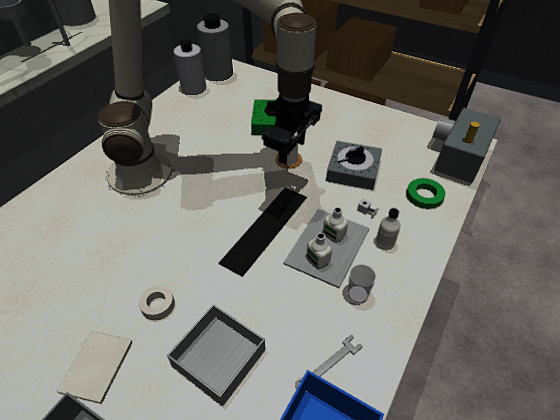

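View pics/g1.png

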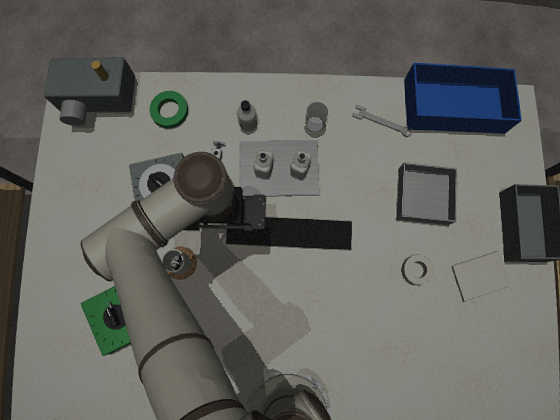

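Both bottles stand on the plate: top (263,163) and (301,163), scene (337,222) and (320,250). Now the cup. The tool cannot tilt, so I'll grip the cup across its diameter and pivot it between the pads against the tray's top edge.

```bash
python3 -m creep '[[1,-20,35,0,0.14],[1,-45,70,0,0.28],[1,-70,105,0,0.42],[1,-88,138,0,0.56],[1,-88,138,0,0.7],[1,-88,138,0,0.84],[1,-88,138,0,0.98],[1,-88,138,0,1.12]]';python3 -m creep '[[1,0,0,0,0.13],[1,0,0,0,0.26],[1,0,0,0,0.369],[1,0,0,0,0.369],[1,0,0,-20,0.369],[1,0,0,-40,0.369],[1,0,0,-60,0.369],[1,0,0,-60,0.369]]'; python3 -c "
from h import *
a=capture('top'); crop(a,(100,200,240,300),'pics/h1.png',5)
b=capture('scene'); crop(b,(230,80,330,190),'pics/h2.png',5)
print(sense()['joints'])"
```

```text
time_s: 20.0
tcp_pos: [0.3805, 0.2957, 0.1875]
ee_rot: [[-0.001, -0.903, 0.431], [-0.012, 0.431, 0.902], [-1.0, -0.004, -0.011]]
wrist_force: [0.0, -0.6, -0.4]
gripper_width: 0.999
time_s: 20.8
tcp_pos: [0.3794, 0.294, 0.1252]
ee_rot: [[-0.0, -0.997, 0.079], [-0.016, 0.079, 0.997], [-1.0, -0.001, -0.016]]
wrist_force: [-0.6, -0.2, -0.6]
gripper_width: 1.0
[ 57.53751921  15.3936514  -28.33398288   0.75578904 -46.73384874
 -62.49091012]
```

View pics/h2.png

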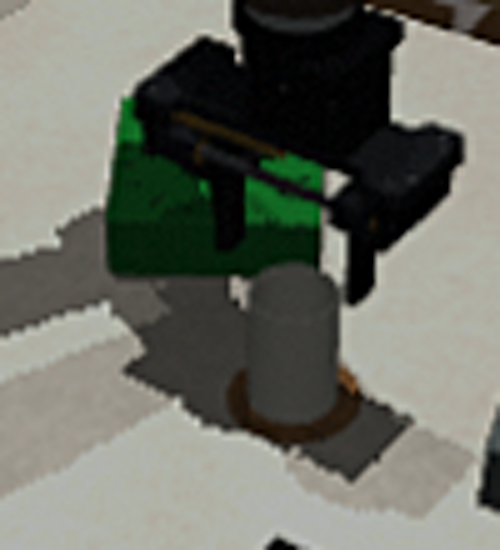

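The cup at crop (293,340) stands between the open fingers at (230,210) and (360,260). I lower and grip.

```bash
python3 -m creep '[[1,1,2,-25,0],[1,1,2,-50,0],[1,1,2,-72,0],[1,1,2,-72,0],[0,1,2,-72,0],[0,1,2,-72,0],[0,1,2,-72,0],[0,1,2,-72,0]]';python3 -m creep '[[0,0,0,0,0],[0,0,0,0,0],[0,0,0,0,0],[0,0,0,20,0],[0,0,0,60,0],[0,0,0,105,0],[0,0,0,130,0],[0,0,0,130,0]]'
```

```text
time_s: 21.7
tcp_pos: [0.3819, 0.2981, 0.0568]
ee_rot: [[0.004, -0.997, 0.078], [-0.01, 0.078, 0.997], [-1.0, -0.005, -0.01]]
wrist_force: [-2.6, 1.2, 1.6]
gripper_width: 0.721
time_s: 22.5
tcp_pos: [0.3834, 0.3, 0.1908]
ee_rot: [[0.01, -0.997, 0.077], [-0.003, 0.077, 0.997], [-1.0, -0.01, -0.003]]
wrist_force: [0.4, 1.5, -1.7]
gripper_width: 0.692
```

```bash
python3 -m creep '[[0,18,-45,0,0],[0,36,-90,0,0],[0,54,-135,0,0],[0,72,-180,0,0],[0,90,-225,0,0],[0,108,-270,0,0],[0,126,-315,0,0],[0,144,-360,0,0]]';python3 -m creep '[[0,18,-45,0,0],[0,36,-90,0,0],[0,54,-135,0,0],[0,66,-160,0,0],[0,66,-160,0,0],[0,66,-160,0,0],[0,66,-160,0,0],[0,66,-160,0,0]]'
cat > cup.py <<'E'
from h import *
import sys
np.set_printoptions(precision=4,suppress=True)
s=sense(); print(s["tcp_pos"],s["gripper_width"],s["wrist_force"],s["moment"])
a=capture('top');b=capture('scene')
for p,n in((a,"t"),(b,"s")):
    c=px(p,s["tcp_pos"]); k=80
    l=int(min(max(c[0]-k,0),560-2*k)); t=int(min(max(c[1]-k+10,0),420-2*k))
    crop(p,(l,t,l+2*k,t+2*k),f"pics/{sys.argv[1]}{n}.png",3.5); print(n,"origin",l,t,"scale 3.5 tcp px",c)
    for m in mark_of(p,"cup_rim")[:2]: print("rim",m["centre"],m["confidence"],at_d(p,m["centre"]))
E
python3 cup.py i
```

```text
time_s: 23.3
tcp_pos: [0.5269, -0.0621, 0.189]
ee_rot: [[0.007, -0.997, 0.077], [-0.003, 0.077, 0.997], [-1.0, -0.007, -0.003]]
wrist_force: [-0.2, 0.4, -1.0]
gripper_width: 0.694
time_s: 24.1
tcp_pos: [0.5925, -0.2209, 0.1888]
ee_rot: [[0.007, -0.997, 0.076], [-0.003, 0.076, 0.997], [-1.0, -0.007, -0.002]]
wrist_force: [0.5, 0.1, -0.6]
gripper_width: 0.691
[ 0.5925 -0.2209  0.1888] 0.690871494755416 [ 0.4579  0.1118 -0.6374] [ 0.0394  0.1063 -0.0262]
t origin 307 100 scale 3.5 tcp px (np.float64(387.1393438725548), np.float64(170.99061466525075))
s origin 174 193 scale 3.5 tcp px (np.float64(254.279940432772), np.float64(263.6117666644168))
rim [255.1, 254.1] 0.95 [ 0.5821 -0.2012  0.1925]
```

View pics/is.png

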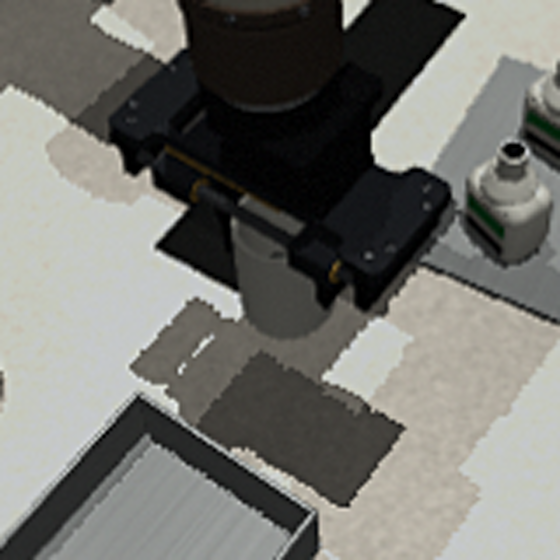

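Run:
```python
from h import *
b=capture('scene'); T=sense()["tcp_pos"]
for h in(.045,.05,.055,.06,.065):
    P=[px(b,T+np.array([.03*np.cos(t),.03*np.sin(t),-h])) for t in np.linspace(0,6.28,60)]
    P=np.array(P); print(h,P[P[:,1].argmax()], "crop",(P[P[:,1].argmax()]-[174,193])*3.5)
```

```text
0.045 [254.31060493 287.37733957] crop [281.08711726 330.32068849]
0.05 [254.42099517 288.627404  ] crop [281.4734831 334.695914 ]
0.055 [254.53048579 289.86751376] crop [281.85670026 339.03629815]
0.06 [254.63908794 291.09778962] crop [282.2368078  343.34226365]
0.065 [254.74681261 292.31835037] crop [282.61384414 347.61422629]
```

```bash
python3 -m creep '[[0,-1,-12,-30,0],[0,-2,-24,-60,0],[0,-3,-36,-85,0],[0,-3,-36,-94,0],[0,-3,-36,-94,0],[0,-3,-36,-94,0],[0,-3,-36,-94,0],[0,-3,-36,-94,0]]'
```

```text
time_s: 25.15
tcp_pos: [0.5909, -0.2572, 0.097]
ee_rot: [[0.011, -0.997, 0.076], [-0.004, 0.076, 0.997], [-1.0, -0.011, -0.003]]
wrist_force: [0.0, 0.2, -2.3]
gripper_width: 0.689
```

```bash
python3 -m creep '[[0,-1,-8,-1,0],[0,-1,-14,2,0],[0,-2,-20,5,0],[0,-2,-26,6,0],[0,-3,-32,8,0],[0,-3,-38,8,0],[0,-4,-44,8,0],[0,-4,-44,8,0]]'; python3 cup.py j
```

```text
time_s: 25.95
tcp_pos: [0.5854, -0.3002, 0.1047]
ee_rot: [[0.007, -0.997, 0.077], [-0.001, 0.077, 0.997], [-1.0, -0.007, -0.0]]
wrist_force: [-2.4, 6.1, 1.2]
gripper_width: 0.682
[ 0.5854 -0.3002  0.1047] 0.681620452536874 [-2.3988  6.069   1.2426] [ 1.9108  0.7598 -0.0127]
t origin 329 114 scale 3.5 tcp px (np.float64(409.6859909529077), np.float64(184.08432940086013))
rim [418.3, 183.7] 0.77 [ 0.5629 -0.2946  0.1905]
s origin 153 240 scale 3.5 tcp px (np.float64(233.4781427820595), np.float64(310.8554539010874))
rim [231.5, 309.6] 0.42 [ 0.606  -0.3272  0.1705]
```

View pics/js.png

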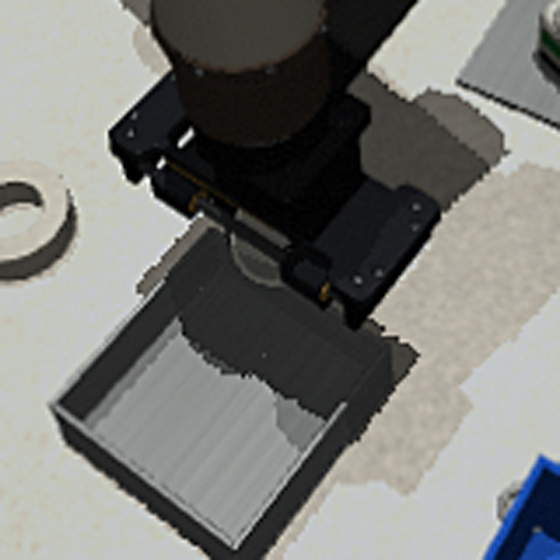

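```bash
python3 -m creep '[[0,0,-7,-1,0],[0,-1,-14,-4,0],[0,-1,-20,-7,0],[0,-2,-26,-10,0],[0,-2,-30,-15,0],[0,-3,-34,-20,0],[0,-3,-34,-20,0],[0,-3,-34,-20,0]]'; python3 cup.py k
```

```text
time_s: 26.95
tcp_pos: [0.583, -0.3357, 0.087]
ee_rot: [[0.01, -0.997, 0.076], [-0.004, 0.076, 0.997], [-1.0, -0.01, -0.003]]
wrist_force: [-1.8, -1.7, 5.3]
gripper_width: 0.666
[ 0.583  -0.3357  0.087 ] 0.6663341932293242 [-1.8344 -1.6602  5.2671] [-0.0465  0.6055  0.1029]
t origin 341 117 scale 3.5 tcp px (np.float64(421.04998308382244), np.float64(187.1206366768279))
rim [430.5, 185.2] 0.6 [ 0.5632 -0.3282  0.1794]
rim [216.6, 157.3] 0.51 [0.6697 0.209  0.029 ]
s origin 143 257 scale 3.5 tcp px (np.float64(223.7916716925527), np.float64(327.37219557103157))
rim [222.2, 327.2] 0.63 [ 0.5764 -0.334   0.0783]
rim [350.3, 170.1] 0.38 [0.598  0.3017 0.0478]
```

View pics/ks.png

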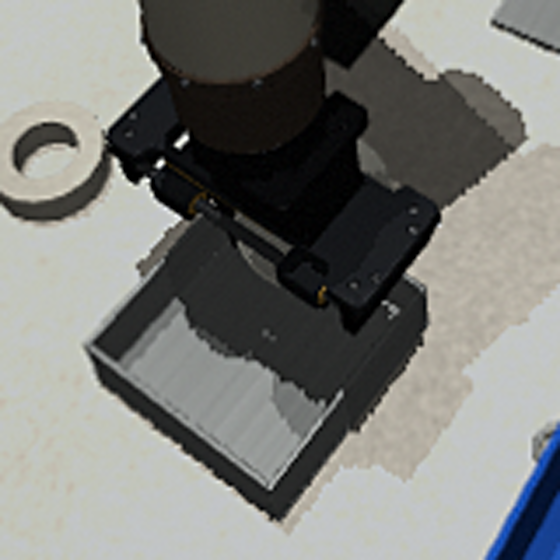

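View pics/kt.png

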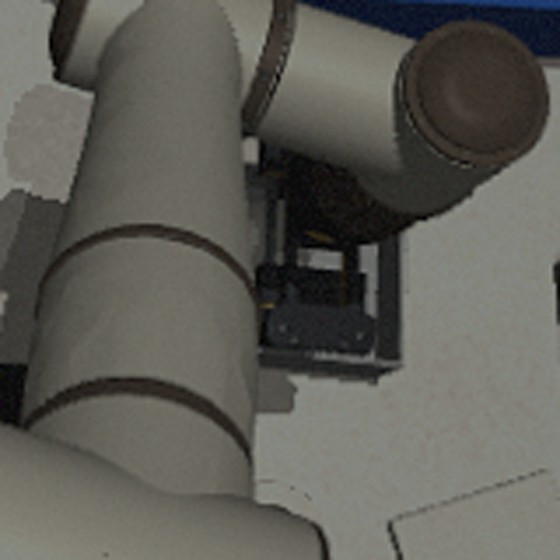

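```bash
python3 -m creep '[[0,0,-3,-5,0],[0,-1,-6,-10,0],[0,-1,-7,-14,0],[0,-1,-8,-19,0],[0,-1,-8,-19,0],[0,-1,-8,-19,0],[0,-1,-8,-19,0],[0,-1,-8,-19,0]]'; python3 cup.py l
```

```text
time_s: 27.95
tcp_pos: [0.5837, -0.3456, 0.0701]
ee_rot: [[0.015, -0.997, 0.075], [-0.007, 0.075, 0.997], [-1.0, -0.015, -0.006]]
wrist_force: [-2.5, -5.2, 6.7]
gripper_width: 0.669
[ 0.5837 -0.3456  0.0701] 0.669378312909665 [-2.4552 -5.1716  6.6544] [-1.0039  0.4903  0.0223]
t origin 342 118 scale 3.5 tcp px (np.float64(422.65604682064475), np.float64(188.56757503162427))
rim [430.6, 187.4] 0.54 [ 0.5625 -0.3344  0.162 ]
rim [181.9, 265.7] 0.3 [0.3717 0.2905 0.0053]
s origin 142 260 scale 3.5 tcp px (np.float64(222.1890675876607), np.float64(334.8529256624179))
rim [219.0, 334.1] 0.5 [ 0.5752 -0.3462  0.066 ]
```

View pics/ls.png

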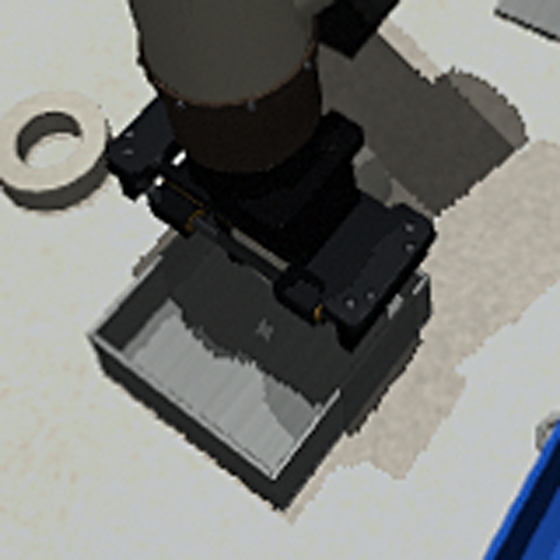

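```bash
cat > br.py <<'E'
from h import *
import sys
b=capture('scene'); l,t,r,q=160,290,280,400
im=b["image"][t:q,l:r].astype(float); im=255*(im/255)**0.45
cv2.imwrite(sys.argv[1],cv2.resize(im.astype(np.uint8),None,fx=6,fy=5.4,interpolation=cv2.INTER_CUBIC))
for m in mark_of(b,"cap1"): print(m["centre"],m["confidence"],at_d(b,m["centre"]))
E
python3 br.py pics/m1.png
```

```text
[358.0, 292.9] 0.73 [ 0.79306111 -0.09040113  0.05357646]
```

View pics/m1.png

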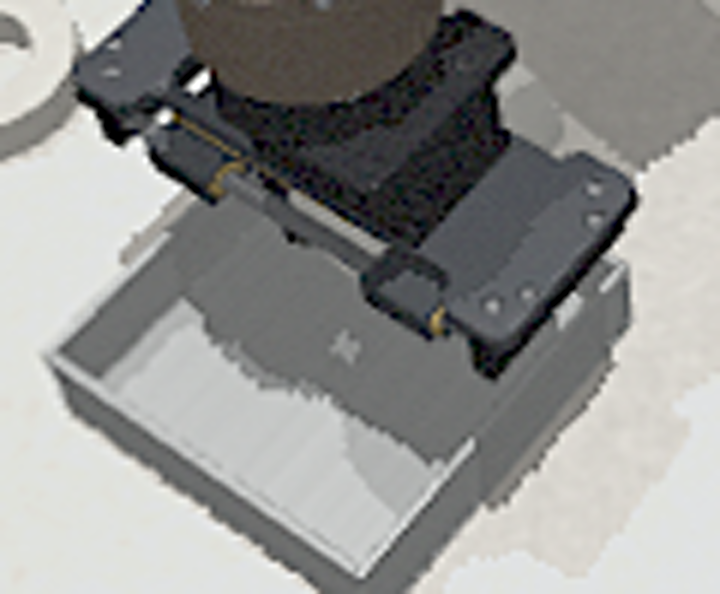

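```bash
python3 - <<'E'
from h import *
np.set_printoptions(precision=3,suppress=True)
b=capture('scene')
for u in [(246,306),(248,309),(250,310),(252,312),(247,312)]: print(u,at_d(b,u), b["image"][u[1],u[0]])
T=sense()["tcp_pos"]
f=np.array([-.08,-.9966,0]);z=np.array([0,0,1.])
for d in(80,90,100,110,120):
    t=np.radians(d);ax=np.sin(t)*f+np.cos(t)*z;n=np.cos(t)*f-np.sin(t)*z
    print(d,*[np.array(px(b,T-.053*ax+w*n)) for w in(-.03,0,.03)],*[np.array(px(b,T+.032*ax+w*n)) for w in(-.03,.03)])
E
python3 -m creep '[[0,0,0,20,0],[0,0,0,0,0],[0,0,-3,-5,0],[0,0,0,20,0],[0,0,0,-3,0],[0,0,0,20,0],[0,0,0,-5,0],[0,0,0,-5,0]]'; python3 br.py pics/m2.png
```

```text
(246, 306) [ 0.603 -0.278  0.107] [66 72 72]
(248, 309) [ 0.609 -0.279  0.102] [66 71 71]
(250, 310) [ 0.614 -0.279  0.101] [67 71 72]
(252, 312) [ 0.617 -0.276  0.092] [61 65 64]
(247, 312) [ 0.611 -0.286  0.101] [66 71 72]
80 [238.194 310.524] [237.726 318.81 ] [237.275 326.779] [212.152 336.869] [212.231 353.097]
90 [236.588 309.799] [237.639 316.537] [238.642 322.97 ] [210.617 340.124] [214.01  352.548]
100 [234.511 309.821] [237.093 314.773] [239.543 319.474] [209.454 343.205] [216.007 351.474]
110 [232.009 310.613] [236.092 313.581] [239.95  316.386] [208.698 346.005] [218.159 349.92 ]
120 [229.149 312.176] [234.655 313.009] [239.842 313.795] [208.373 348.432] [220.402 347.941]
time_s: 29.1
tcp_pos: [0.5836, -0.3452, 0.0632]
ee_rot: [[0.014, -0.997, 0.076], [-0.006, 0.076, 0.997], [-1.0, -0.014, -0.005]]
wrist_force: [1.5, 2.7, 2.0]
gripper_width: 0.672
```

View pics/m2.png

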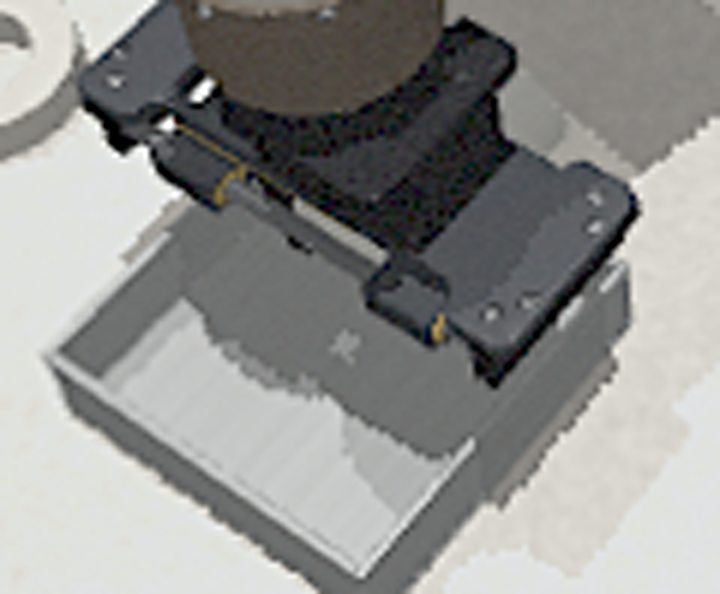

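Run:
```python
from h import *
np.set_printoptions(precision=3,suppress=True)
b=capture('scene'); T=sense()["tcp_pos"]; print(T)
for v in range(300,322,2):
    print(v,[ (u,*(at_d(b,(u,v))*1000).round().astype(int).tolist()) for u in range(238,262,3)])
crop(b,(225,285,275,335),"pics/n1.png",11)
```

```text
[ 0.583 -0.345  0.064]
300 [(238, 624, -324, 218), (241, 629, -321, 218), (244, 633, -317, 216), (247, 556, -215, -1), (250, 562, -210, -2), (253, 568, -206, -2), (256, 575, -202, -3), (259, 582, -200, 0)]
302 [(238, 625, -326, 214), (241, 630, -324, 216), (244, 635, -320, 214), (247, 559, -219, 0), (250, 566, -216, 0), (253, 572, -211, -2), (256, 579, -209, 1), (259, 585, -205, 0)]
304 [(238, 628, -330, 216), (241, 632, -327, 215), (244, 635, -321, 208), (247, 605, -276, 115), (250, 569, -220, -1), (253, 575, -217, -1), (256, 582, -213, -1), (259, 589, -211, 3)]
306 [(238, 630, -333, 215), (241, 634, -329, 212), (244, 602, -283, 114), (247, 607, -279, 112), (250, 572, -226, 1), (253, 579, -222, 1), (256, 584, -217, -1), (259, 591, -214, -1)]
308 [(238, 632, -336, 214), (241, 634, -331, 207), (244, 604, -286, 112), (247, 607, -280, 106), (250, 612, -276, 104), (253, 583, -228, 3), (256, 588, -222, 0), (259, 594, -219, 0)]
310 [(238, 633, -338, 211), (241, 633, -330, 198), (244, 606, -290, 112), (247, 610, -284, 105), (250, 613, -278, 99), (253, 585, -231, 1), (256, 591, -227, 0), (25
[... 235 characters left out ...]
 633, -332, 185), (244, 610, -296, 107), (247, 613, -290, 100), (250, 617, -284, 94), (253, 619, -277, 85), (256, 595, -234, -4), (259, 603, -233, 0)]
316 [(238, 633, -341, 191), (241, 634, -334, 181), (244, 633, -323, 163), (247, 614, -291, 95), (250, 619, -287, 92), (253, 593, -244, 1), (256, 600, -241, 0), (259, 606, -237, 1)]
318 [(238, 633, -342, 186), (241, 634, -335, 175), (244, 634, -326, 160), (247, 632, -314, 140), (250, 618, -287, 83), (253, 596, -248, -1), (256, 603, -246, 1), (259, 608, -240, -2)]
320 [(238, 633, -343, 179), (241, 634, -335, 168), (244, 636, -329, 158), (247, 640, -325, 156), (250, 640, -314, 139), (253, 600, -254, 2), (256, 657, -317, 159), (259, 611, -246, 0)]
```

View pics/n1.png

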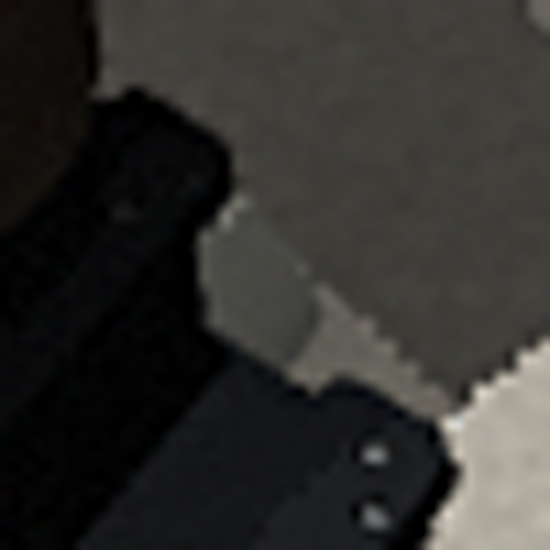

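```bash
python3 -m creep '[[0.76,0,0,4,0],[0.76,0,0,10,0],[0.76,0,0,18,0],[0.76,0,0,24,0],[0,0,0,24,0],[0,0,0,24,0],[0,0,0,24,0],[0,0,0,24,0]]'
cat > look.py <<'E'
from h import *
import sys
np.set_printoptions(precision=3,suppress=True)
b=capture('scene'); T=sense()["tcp_pos"]; print(T,sense()["wrist_force"])
h,w=b["z_map"].shape
u,v=np.meshgrid(np.arange(w),np.arange(h))
d=cv2.undistortPoints(np.stack([u,v],-1).reshape(-1,1,2).astype(float),np.array(b["mtx"],float),np.array([b["k1"],0,0,0,0.]))[:,0]
W=(np.array(b["eye"])+(np.c_[d[:,0],-d[:,1],-np.ones(len(d))]*b["z_map"].reshape(-1,1))@np.array(b["attitude"]).T).reshape(h,w,3)
# points not table/tray, near cup, light grey
g=b["image"].max(-1)
m=(abs(W[...,0]-T[0])<.045)&(abs(W[...,1]-T[1])<.1)&(W[...,2]>.062)&(W[...,2]<T[2]+.048)&(g>45)
P=W[m]; print(len(P)); 
for q in P[::max(1,len(P)//25)]: print((q*1000).round().astype(int).tolist(),end=" ")
l,t=150,270
im=b["image"][t:t+110,l:l+130].astype(float); im=255*(im/255)**0.5
cv2.imwrite(sys.argv[1],cv2.resize(im.astype(np.uint8),None,fx=6,fy=5.4,interpolation=cv2.INTER_CUBIC))
E
python3 look.py pics/o1.png
```

```text
time_s: 30.05
tcp_pos: [0.5831, -0.3458, 0.0887]
ee_rot: [[0.013, -0.997, 0.075], [-0.007, 0.075, 0.997], [-1.0, -0.013, -0.006]]
wrist_force: [0.4, -3.0, 1.5]
gripper_width: 0.715
[ 0.583 -0.346  0.089] [ 0.99  -3.116  2.035]
107
[591, -275, 108] [596, -274, 108] [598, -274, 105] [599, -276, 106] [600, -277, 103] [601, -282, 107] [603, -272, 94] [602, -277, 97] [602, -284, 102] [605, -274, 91] [605, -278, 92] [561, -346, 98] [565, -351, 100] [569, -352, 103] [578, -349, 106] [581, -350, 107] [585, -352, 110] [587, -354, 110] [564, -361, 95] [592, -354, 111] [562, -360, 87] [593, -355, 110] [560, -356, 73] [595, -355, 106] [562, -354, 67] [560, -358, 68] [566, -352, 63]
```

View pics/o1.png

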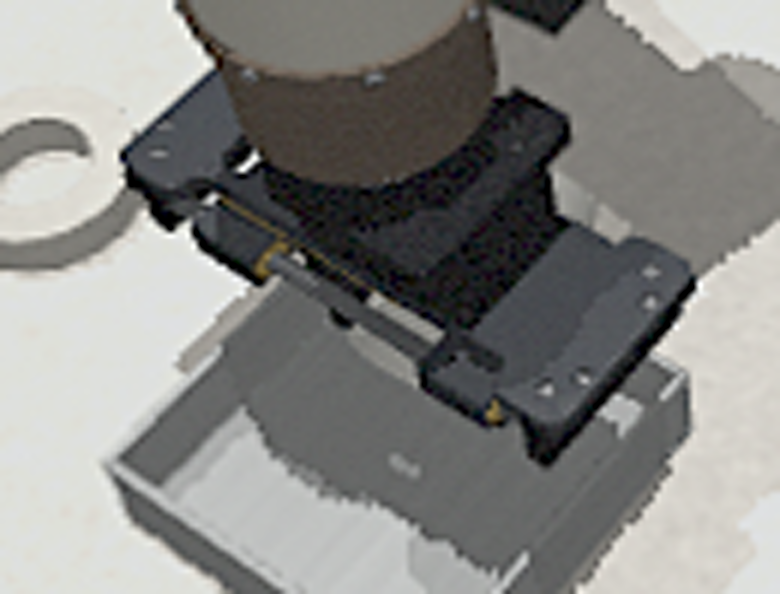

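```bash
python3 -m creep '[[0,0,-1,-4,0],[0,0,-1,-8,0],[0,0,0,-12,0],[0,0,0,-16,0],[0,0,0,-20,0],[0,0,0,-24,0],[0,0,0,-24,0],[0,0,0,-24,0]]'; python3 look.py pics/o2.png
```

```text
time_s: 30.9
tcp_pos: [0.5814, -0.348, 0.0642]
ee_rot: [[0.009, -0.997, 0.075], [-0.009, 0.075, 0.997], [-1.0, -0.01, -0.008]]
wrist_force: [-3.4, -8.7, 3.2]
gripper_width: 0.711
[ 0.581 -0.348  0.064] [-3.698 -9.402  2.216]
118
[588, -274, 79] [596, -285, 95] [603, -292, 108] [604, -294, 107] [604, -291, 99] [605, -290, 92] [560, -352, 76] [567, -354, 80] [572, -356, 85] [575, -356, 84] [580, -356, 84] [582, -357, 83] [561, -363, 67] [587, -356, 83] [565, -364, 70] [590, -357, 83] [566, -366, 69] [592, -357, 80] [570, -367, 69] [580, -365, 76] [573, -368, 69] [583, -366, 77] [575, -370, 72] [583, -367, 74] [578, -371, 71] [587, -368, 77] [583, -373, 75] [590, -369, 76] [588, -370, 71] [594, -370, 73]
```

View pics/o2.png

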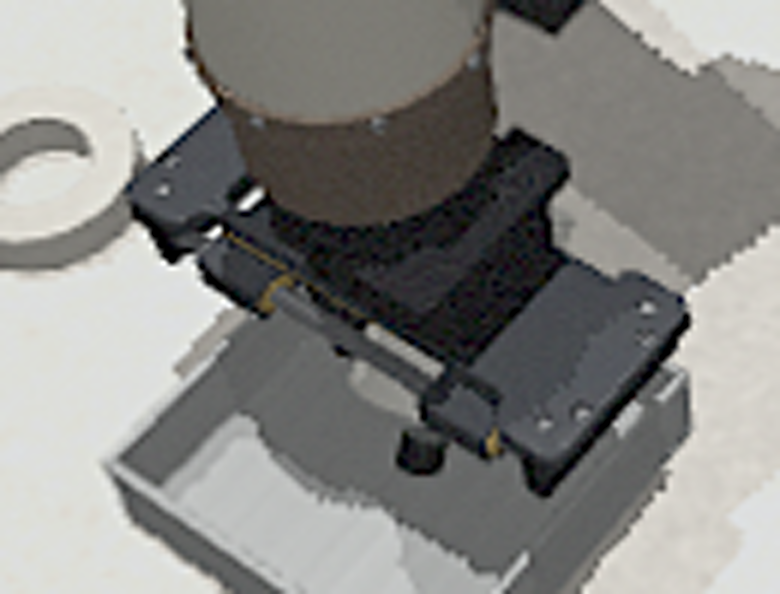

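One cap is now out on the tray floor at crop (420,450), so the cup is pouring. I tip it further and shake it.

```bash
python3 -m creep '[[0,0,0,-5,0],[0,0,0,-10,0],[0,0,0,-15,0],[0,0,0,-15,0],[0,0,0,-5,0],[0,0,0,-17,0],[0,0,0,-5,0],[0,0,0,-17,0]]'; python3 look.py pics/o3.png
```

```text
time_s: 31.75
tcp_pos: [0.5848, -0.351, 0.0548]
ee_rot: [[0.018, -0.997, 0.071], [-0.016, 0.071, 0.997], [-1.0, -0.019, -0.015]]
wrist_force: [-9.3, -10.3, 51.1]
gripper_width: 0.706
[ 0.585 -0.352  0.054] [-4.061 -8.537 25.518]
80
[592, -281, 80] [597, -284, 85] [601, -285, 87] [605, -287, 89] [608, -298, 100] [608, -295, 91] [561, -353, 64] [567, -356, 71] [568, -358, 70] [577, -358, 79] [579, -357, 76] [580, -359, 75] [581, -360, 73] [589, -359, 79] [588, -358, 73] [571, -366, 65] [594, -359, 75] [575, -368, 67] [573, -369, 62] [580, -367, 66] [581, -369, 66] [583, -371, 66] [589, -368, 69] [587, -370, 64] [584, -373, 63] [592, -369, 63] [593, -371, 63]
```

View pics/o3.png

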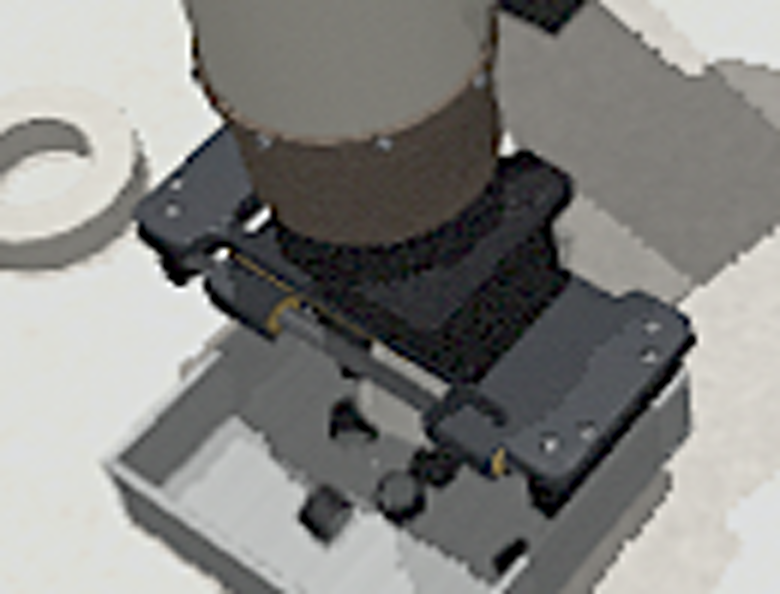

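At least five caps are out, at (325,512), (400,495), (437,465), (510,555) and (350,420). The force has risen to 51 N, so I back off upward.

```bash
python3 -m creep '[[0,0,0,8,0],[0,0,-2,18,0],[0,0,-4,30,0],[0,0,-6,45,0],[0,0,-6,60,0],[0,0,-6,45,0],[0,0,-6,60,0],[0,0,-6,60,0]]'; python3 look.py pics/o4.png
```

```text
time_s: 32.6
tcp_pos: [0.586, -0.358, 0.116]
ee_rot: [[0.02, -0.997, 0.07], [-0.019, 0.07, 0.997], [-1.0, -0.021, -0.017]]
wrist_force: [0.4, -1.7, 0.7]
gripper_width: 0.701
[ 0.586 -0.358  0.116] [-0.015 -0.373 -1.028]
142
[594, -288, 139] [602, -297, 151] [606, -299, 154] [610, -301, 156] [610, -299, 150] [543, -366, 148] [568, -362, 131] [574, -363, 135] [580, -364, 138] [582, -364, 136] [588, -364, 138] [590, -364, 136] [592, -366, 137] [570, -373, 122] [562, -373, 109] [578, -373, 126] [578, -376, 127] [570, -378, 118] [583, -376, 128] [574, -380, 120] [586, -377, 128] [575, -381, 120] [587, -378, 126] [579, -382, 121] [589, -379, 125] [586, -382, 123] [587, -383, 121] [592, -383, 123] [598, -381, 120]
```

View pics/o4.png

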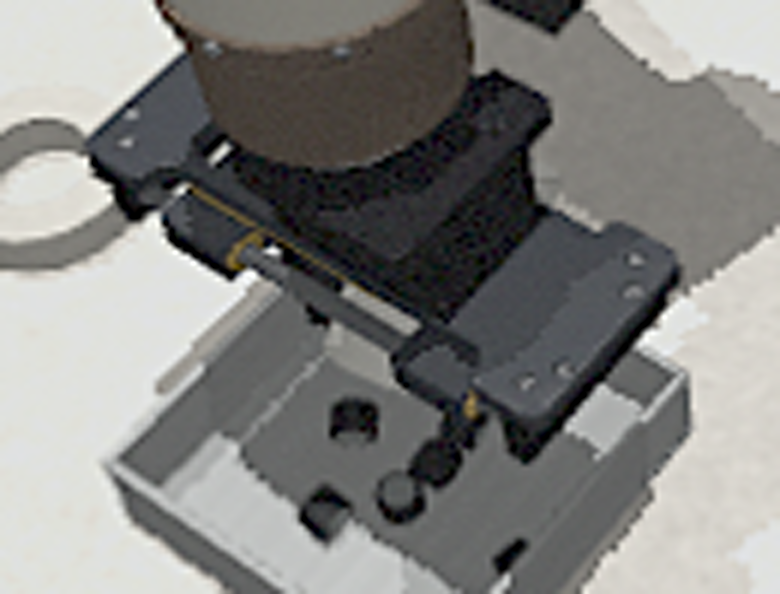

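All six caps lie in the tray, at crop (355,420), (325,515), (400,495), (437,460), (462,425) and (510,555). The cup is empty and tilted about 128°. I'll carry it to free table beside the tray and let it settle on its side between the fingers, then take it again for righting.

```bash
python3 -m creep '[[0,0,0,30,0],[0,0,0,50,0],[0,0,30,50,0],[0,0,60,50,0],[0,0,90,50,0],[0,0,120,50,0],[0,0,143,50,0],[0,0,143,50,0]]'; python3 -m creep '[[0,0,0,-40,0],[0,0,0,-80,0],[0,0,0,-110,0],[0,0,0,-122,0],[0,0,0,-122,0],[0,0,0,-122,0],[0,0,0,-122,0],[0,0,0,-122,0]]'
cat > look2.py <<'E'
from h import *
import sys
np.set_printoptions(precision=3,suppress=True)
T=sense()["tcp_pos"]; print(T,sense()["wrist_force"],sense()["gripper_width"])
out=[]
for n in("scene","top"):
    b=capture(n); c=px(b,T); l=int(np.clip(c[0]-50,0,460)); t=int(np.clip(c[1]-50,0,320))
    im=b["image"][t:t+100,l:l+100].astype(float); im=255*(im/255)**0.6
    out.append(cv2.resize(im.astype(np.uint8),None,fx=4,fy=4,interpolation=cv2.INTER_CUBIC)); print(n,l,t)
    h,w=b["z_map"].shape
    u,v=np.meshgrid(np.arange(w),np.arange(h))
    d=cv2.undistortPoints(np.stack([u,v],-1).reshape(-1,1,2).astype(float),np.array(b["mtx"],float),np.array([b["k1"],0,0,0,0.]))[:,0]
    W=(np.array(b["eye"])+(np.c_[d[:,0],-d[:,1],-np.ones(len(d))]*b["z_map"].reshape(-1,1))@np.array(b["attitude"]).T).reshape(h,w,3)
    m=(abs(W[...,0]-T[0])<.05)&(abs(W[...,1]-T[1])<.1)&(W[...,2]>.012)&(W[...,2]<T[2]+.048)&(b["image"].max(-1)>40)
    P=W[m]; print(len(P))
    for q in P[::max(1,len(P)//30)]: print((q*1000).round().astype(int).tolist(),end=" ")
    print()
cv2.imwrite(sys.argv[1],np.hstack(out))
E
python3 look2.py pics/q1.png
```

```text
time_s: 33.45
tcp_pos: [0.586, -0.2124, 0.166]
ee_rot: [[0.02, -0.998, 0.067], [-0.018, 0.067, 0.998], [-1.0, -0.021, -0.016]]
wrist_force: [-0.2, 0.7, -0.1]
gripper_width: 0.698
time_s: 34.25
tcp_pos: [0.587, -0.2125, 0.0457]
ee_rot: [[0.023, -0.997, 0.067], [-0.018, 0.066, 0.998], [-1.0, -0.025, -0.017]]
wrist_force: [0.4, 0.4, -0.9]
gripper_width: 0.699
[ 0.587 -0.213  0.046] [ 0.392  0.396 -0.86 ] 0.6993019753396422
scene 207 244
273
[560, -205, 57] [573, -211, 68] [578, -215, 68] [588, -213, 70] [595, -211, 68] [599, -212, 68] [601, -215, 70] [568, -227, 52] [569, -228, 48] [592, -224, 61] [593, -225, 60] [583, -232, 56] [573, -234, 47] [594, -228, 56] [590, -234, 56] [586, -237, 53] [586, -237, 48] [593, -239, 52] [597, -237, 50] [607, -235, 50] [538, -294, 56] [552, -294, 55] [568, -296, 54] [580, -298, 55] [595, -299, 57] [607, -297, 56] [612, -297, 52] [623, -297, 54] [600, -299, 19] [621, -300, 36] [632, -302, 32] 
top 321 138
340
[608, -156, 88] [605, -147, 79] [602, -147, 78] [598, -152, 82] [596, -149, 81] [593, -152, 84] [591, -149, 81] [590, -146, 72] [587, -145, 73] [597, -298, 52] [604, -294, 16] [577, -163, 93] [576, -159, 86] [573, -156, 86] [571, -154, 83] [578, -221, 64] [568, -158, 88] [577, -228, 57] [565, -158, 88] [575, -228, 55] [563, -159, 85] [569, -218, 68] [562, -152, 77] [567, -213, 65] [560, -150, 76] [564, -213, 64] [557, -152, 78] [555, -150, 74] [553, -150, 72] [561, -296, 54] [554, -292, 57]
```

View pics/q1.png

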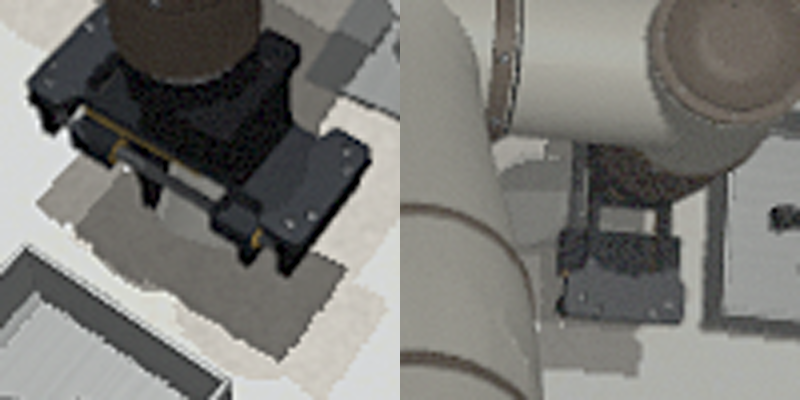

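```bash
python3 -m creep '[[0,0,0,-5,0],[0,0,0,-7,0],[0.82,0,0,-7,0],[0.82,0,0,-7,0],[0.82,0,0,-7,0],[0.82,0,0,-7,0],[0.82,0,0,-7,0],[0.82,0,0,-7,0]]'; python3 look2.py pics/q2.png
```

```text
time_s: 35.15
tcp_pos: [0.5865, -0.2123, 0.038]
ee_rot: [[0.022, -0.998, 0.067], [-0.018, 0.066, 0.998], [-1.0, -0.023, -0.016]]
wrist_force: [0.3, 0.5, 0.6]
gripper_width: 0.821
[ 0.586 -0.212  0.038] [0.262 0.526 0.563] 0.8213948370164947
scene 207 246
237
[594, -117, 57] [600, -122, 59] [602, -121, 54] [603, -127, 58] [617, -116, 55] [614, -122, 56] [611, -131, 61] [623, -117, 52] [618, -127, 57] [609, -138, 60] [621, -123, 49] [614, -136, 56] [625, -121, 45] [617, -136, 54] [628, -120, 41] [620, -136, 52] [630, -118, 36] [626, -133, 49] [623, -142, 54] [627, -139, 49] [582, -189, 22] [581, -197, 23] [588, -190, 14] [547, -294, 55] [559, -294, 57] [568, -296, 55] [577, -297, 56] [587, -296, 55] [595, -296, 53] [604, -297, 52] [613, -299, 56] [623, -300, 58] [630, -300, 55] [636, -302, 56] 
top 320 139
413
[630, -148, 40] [624, -168, 52] [620, -149, 53] [621, -184, 53] [616, -164, 60] [612, -145, 61] [613, -182, 62] [611, -164, 59] [606, -147, 64] [608, -183, 60] [605, -169, 60] [602, -156, 59] [598, -139, 62] [599, -174, 62] [597, -161, 58] [594, -148, 59] [596, -183, 56] [591, -163, 61] [589, -148, 57] [590, -183, 55] [585, -168, 64] [585, -159, 53] [582, -146, 53] [582, -180, 55] [579, -170, 54] [577, -160, 49] [579, -296, 56] [578, -183, 40] [574, -166, 42] [573, -157, 35] [571, -293, 56] [555, -293, 54]
```

View pics/q2.png

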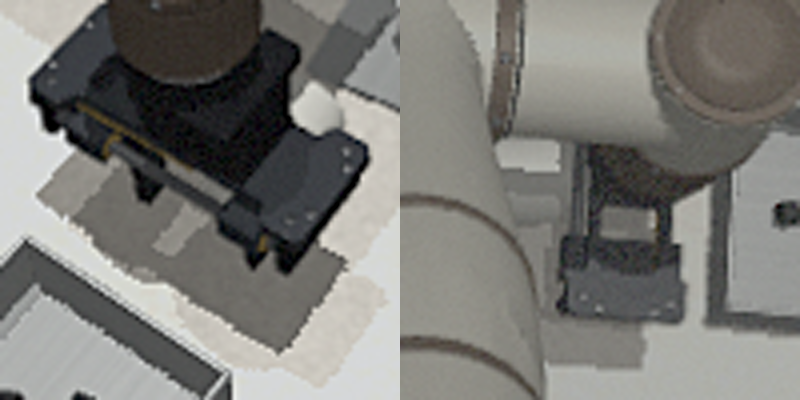

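```bash
python3 -m creep '[[0.82,0,-10,20,0],[0.82,0,-10,50,0],[1,0,-10,90,0],[1,0,-10,130,0],[1,-40,-10,130,0],[1,-80,-10,130,0],[1,-120,-10,130,0],[1,-140,-10,130,0]]'
python3 - <<'E'
from h import *
a=capture("top");b=capture("scene")
cv2.imwrite("pics/r1.png",a["image"]); crop(b,(150,180,400,400),"pics/r2.png",3)
E
```

```text
time_s: 36.05
tcp_pos: [0.443, -0.2221, 0.168]
ee_rot: [[0.021, -0.997, 0.068], [-0.017, 0.067, 0.998], [-1.0, -0.022, -0.016]]
wrist_force: [0.6, 0.3, 0.2]
gripper_width: 0.994
```

View pics/r1.png

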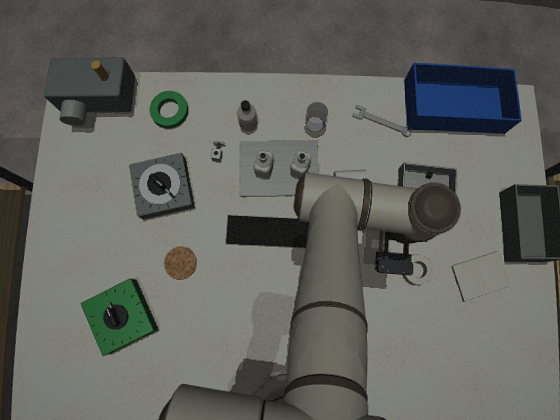

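View pics/r2.png

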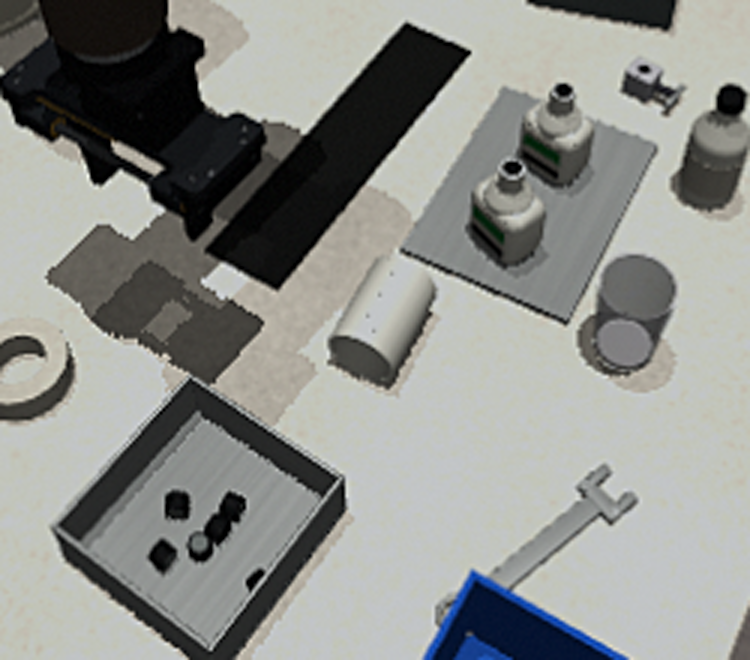

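The cup lies on its side at crop (385,320), with its mouth towards the tray at (360,355). Six caps are in the tray. Now I measure the cup's pose.

```bash
cat > cyl.py <<'E'
from h import *
from scipy.optimize import least_squares
np.set_printoptions(precision=4,suppress=True)
def cloud(p):
    h,w=p["z_map"].shape; u,v=np.meshgrid(np.arange(w),np.arange(h))
    d=cv2.undistortPoints(np.stack([u,v],-1).reshape(-1,1,2).astype(float),np.array(p["mtx"],float),np.array([p["k1"],0,0,0,0.]))[:,0]
    return np.array(p["eye"])+(np.c_[d[:,0],-d[:,1],-np.ones(len(d))]*p["z_map"].reshape(-1,1))@np.array(p["attitude"]).T
for k in range(2):
    b=capture("scene"); P=cloud(b)
    m=(P[:,0]>.54)&(P[:,0]<.69)&(P[:,1]>-.24)&(P[:,1]<-.082)&(P[:,2]>.02)&(P[:,2]<.08)
    Q=P[m]
    S=Q[(Q[:,2]>.03)]
    def res(a):
        dx=np.cos(a[0]);dy=np.sin(a[0]); e=(S[:,0]-a[1])*-dy+(S[:,1]+.15)*dx
        return np.hypot(e,S[:,2]-.03)-.03
    r=least_squares(res,[np.radians(80),.61],loss="soft_l1",f_scale=.002)
    a=r.x; ax=np.array([np.cos(a[0]),np.sin(a[0])]); s=(S[:,:2]-[a[1],-.15])@ax
    g=abs(res(a))<.004; lo,hi=np.percentile(s[g],[1,99]); c=np.array([a[1],-.15])
    print(len(S),g.sum(),"axis deg",np.degrees(a[0]),"ends",c+ax*lo,c+ax*hi,"len",hi-lo,"mid",c+ax*(lo+hi)/2)
E
python3 cyl.py
```

```text
746 733 axis deg 94.6636924823469 ends [ 0.6126 -0.2002] [ 0.6058 -0.117 ] len 0.08348710536834782 mid [ 0.6092 -0.1586]
747 735 axis deg 94.80044088318196 ends [ 0.615  -0.2004] [ 0.6081 -0.1182] len 0.08253425427365668 mid [ 0.6115 -0.1593]
```

```bash
python3 cyl.py; python3 -c "
from station import *
print(sense()['time_s'])"
```

```text
752 737 axis deg 94.764920949446 ends [ 0.6178 -0.2002] [ 0.6108 -0.1169] len 0.08364052323988128 mid [ 0.6143 -0.1585]
750 743 axis deg 94.93358975497324 ends [ 0.6195 -0.1997] [ 0.6123 -0.1158] len 0.08427020962041751 mid [ 0.6159 -0.1578]
36.35
```

The cup rolls slowly towards +x, at about 45 mm/s. I catch it with the open jaws.

```bash
python3 -m creep '[[1,45,10,-10,0.05],[1,90,20,-20,0.1],[1,135,30,-30,0.15],[1,180,40,-40,0.15],[1,215,50,-50,0.15],[1,235,55,-55,0.15],[1,235,55,-55,0.15],[1,235,55,-55,0.15]]'; python3 cyl.py;python3 -c "
from station import *
print(sense()['time_s'])"
```

```text
time_s: 37.15
tcp_pos: [0.683, -0.1672, 0.1117]
ee_rot: [[0.024, -0.996, -0.084], [-0.015, -0.084, 0.996], [-1.0, -0.022, -0.016]]
wrist_force: [0.1, -0.4, -0.2]
gripper_width: 1.001
540 527 axis deg 95.34639005985039 ends [ 0.6161 -0.2009] [ 0.6085 -0.1189] len 0.08237097153348623 mid [ 0.6123 -0.1599]
551 536 axis deg 95.09335561615443 ends [ 0.617  -0.2005] [ 0.6096 -0.1177] len 0.08311443559370302 mid [ 0.6133 -0.1591]
37.25
```

The cup is only rocking about x = 0.613, not rolling away. I grip it there.

```bash
python3 -m creep '[[1,-35,0,0,0],[1,-70,0,0,0],[1,-70,0,0,0],[1,-70,0,-30,0],[1,-70,0,-60,0],[1,-70,0,-79,0],[1,-70,0,-79,0],[1,-70,0,-79,0]]'; python3 -m creep '[[0,0,0,0,0],[0,0,0,0,0],[0,0,0,0,0],[0,0,0,0,0],[0,0,0,0,0],[0,0,0,0,0],[0,0,0,30,0],[0,0,0,70,0]]'; python3 look2.py pics/s1.png
```

```text
time_s: 38.05
tcp_pos: [0.613, -0.1681, 0.0352]
ee_rot: [[0.027, -0.996, -0.083], [-0.015, -0.084, 0.996], [-1.0, -0.025, -0.017]]
wrist_force: [0.1, 1.2, -0.1]
gripper_width: 1.001
time_s: 38.85
tcp_pos: [0.6109, -0.1679, 0.103]
ee_rot: [[0.02, -0.996, -0.083], [-0.014, -0.083, 0.996], [-1.0, -0.018, -0.016]]
wrist_force: [0.1, 0.4, -1.4]
gripper_width: 0.688
[ 0.611 -0.168  0.103] [ 0.105  0.398 -1.386] 0.6880957922811469
scene 225 222
559
[582, -147, 106] [606, -158, 124] [612, -164, 127] [626, -153, 120] [627, -159, 121] [603, -181, 123] [615, -183, 129] [617, -181, 125] [617, -186, 127] [612, -191, 125] [605, -198, 126] [597, -201, 119] [631, -179, 117] [625, -191, 124] [595, -175, 75] [589, -203, 104] [630, -190, 118] [598, -179, 75] [588, -202, 93] [634, -197, 123] [604, -180, 71] [595, -196, 83] [640, -190, 109] [612, -179, 68] [603, -193, 76] [596, -203, 80] [641, -197, 107] [623, -185, 72] [627, -186, 72] [632, -190, 77] [615, -199, 68] [640, -199, 84] 
top 308 123
415
[640, -131, 121] [634, -132, 129] [632, -132, 129] [627, -126, 135] [624, -123, 136] [621, -118, 137] [620, -114, 130] [620, -154, 134] [615, -138, 140] [613, -133, 138] [610, -128, 138] [608, -123, 138] [607, -119, 132] [607, -171, 137] [613, -115, 103] [604, -143, 136] [606, -194, 134] [600, -133, 137] [603, -184, 133] [598, -123, 135] [600, -176, 133] [598, -117, 128] [598, -157, 131] [599, -197, 129] [594, -136, 134] [597, -185, 129] [594, -132, 125] [590, -132, 129] [589, -135, 122] [587, -138, 123] [584, -140, 122] [584, -118, 102]
```

View pics/s1.png

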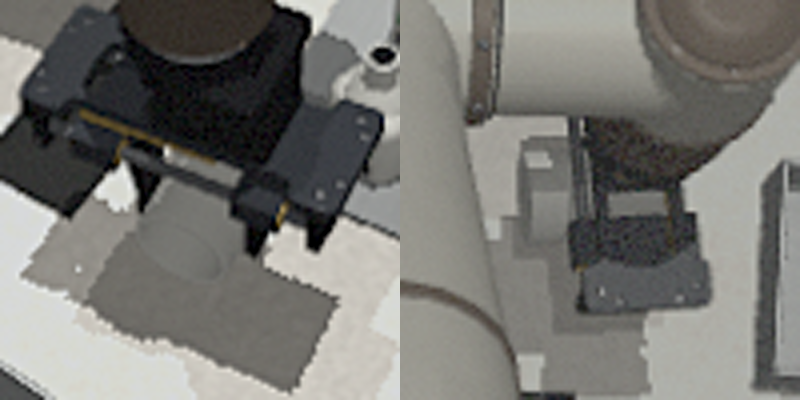

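```bash
python3 -m creep '[[0,0,0,25,0],[0,0,0,45,-0.05],[0,-5,-40,45,-0.1],[0,-11,-80,45,-0.167],[0,-17,-120,45,-0.167],[0,-23,-160,45,-0.167],[0,-29,-197,45,-0.167],[0,-29,-197,45,-0.167]]'; python3 -m creep '[[0,0,0,-30,0],[0,0,0,-60,0],[0,0,0,-80,0],[0,0,0,-80,0],[0,0,0,-80,0],[0,0,0,-80,0],[0,0,0,-80,0],[0,0,0,-80,0]]'; python3 look2.py pics/s2.png
```

```text
time_s: 39.75
tcp_pos: [0.5861, -0.3696, 0.1545]
ee_rot: [[0.033, -0.996, 0.088], [-0.023, 0.087, 0.996], [-0.999, -0.035, -0.02]]
wrist_force: [-0.5, 1.0, -1.1]
gripper_width: 0.688
time_s: 40.55
tcp_pos: [0.5867, -0.3697, 0.0759]
ee_rot: [[0.035, -0.996, 0.088], [-0.024, 0.087, 0.996], [-0.999, -0.037, -0.021]]
wrist_force: [-0.2, 0.8, -1.4]
gripper_width: 0.69
[ 0.587 -0.37   0.076] [-0.239  0.847 -1.375] 0.6896864952073832
scene 166 293
439
[588, -297, 56] [574, -378, 94] [590, -378, 101] [573, -390, 95] [581, -389, 99] [558, -397, 80] [561, -398, 80] [559, -397, 71] [594, -391, 98] [593, -393, 97] [596, -396, 101] [597, -397, 99] [599, -397, 96] [601, -397, 93] [569, -398, 49] [573, -397, 47] [576, -398, 47] [578, -398, 45] [582, -399, 45] [570, -393, 15] [615, -394, 70] [615, -397, 71] [540, -438, 56] [606, -401, 54] [551, -441, 55] [563, -440, 52] [572, -443, 49] [589, -443, 55] [597, -445, 49] [613, -445, 54] [626, -445, 56] [619, -447, 30] 
top 382 137
160
[613, -345, 87] [609, -345, 95] [605, -343, 99] [602, -344, 98] [599, -340, 100] [600, -363, 96] [597, -359, 100] [594, -349, 98] [591, -345, 99] [587, -341, 103] [586, -343, 98] [583, -342, 101] [581, -343, 98] [577, -341, 103] [575, -342, 99] [576, -374, 99] [576, -387, 99] [574, -344, 93] [574, -378, 95] [574, -391, 96] [584, -441, 62] [571, -375, 97] [571, -388, 97] [584, -441, 55] [569, -362, 94] [569, -386, 95] [570, -400, 94] [566, -362, 94] [566, -385, 97] [578, -441, 53] [564, -389, 94] [575, -442, 57]
```

View pics/s2.png

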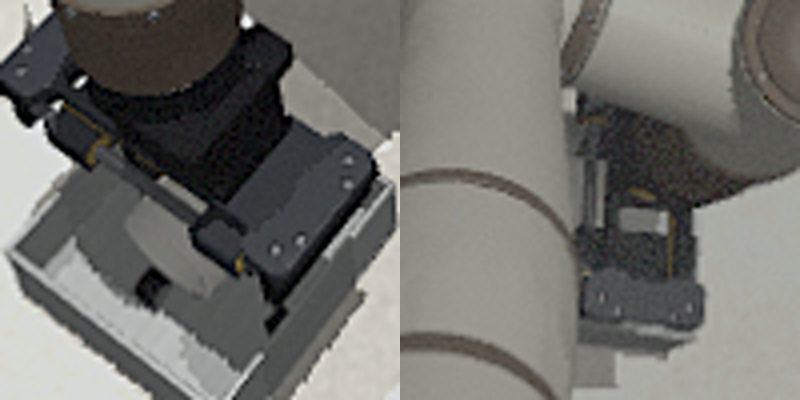

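```bash
python3 -m creep '[[0,0,7,-3,0],[0,1,14,-3,0],[0,1,17,5,0],[0,2,21,12,0],[0,2,26,19,0],[0,3,32,25,0],[0,3,32,25,0],[0,3,32,25,0]]'; python3 look2.py pics/s3.png
```

```text
time_s: 41.45
tcp_pos: [0.5898, -0.3385, 0.102]
ee_rot: [[0.036, -0.996, 0.087], [-0.025, 0.086, 0.996], [-0.999, -0.038, -0.022]]
wrist_force: [-2.6, -5.2, 2.8]
gripper_width: 0.693
[ 0.59  -0.338  0.102] [-2.592 -5.236  2.839] 0.6934538351149557
scene 174 276
470
[544, -344, 131] [587, -346, 132] [595, -345, 129] [566, -362, 120] [564, -356, 104] [566, -348, 89] [569, -345, 82] [571, -345, 80] [571, -349, 82] [569, -353, 82] [570, -357, 85] [569, -360, 84] [569, -365, 88] [569, -369, 91] [567, -373, 92] [587, -350, 72] [586, -356, 76] [583, -362, 78] [579, -369, 84] [617, -364, 115] [592, -360, 77] [583, -372, 84] [619, -364, 107] [600, -363, 80] [591, -370, 79] [588, -376, 82] [592, -377, 84] [601, -377, 88] [613, -375, 94] [588, -383, 20] [588, -387, 19] [566, -412, 16] 
top 373 133
215
[616, -306, 100] [614, -321, 112] [613, -315, 105] [608, -305, 112] [606, -329, 119] [605, -318, 113] [601, -311, 117] [600, -308, 111] [597, -330, 122] [595, -328, 122] [593, -315, 119] [591, -312, 114] [588, -308, 117] [586, -304, 113] [585, -327, 121] [582, -315, 118] [580, -305, 116] [579, -329, 123] [577, -355, 131] [578, -314, 113] [575, -345, 129] [577, -305, 107] [574, -327, 120] [573, -353, 129] [574, -315, 110] [571, -346, 126] [573, -308, 105] [569, -349, 124] [570, -310, 106] [568, -314, 103] [564, -318, 89]
```

View pics/s3.png

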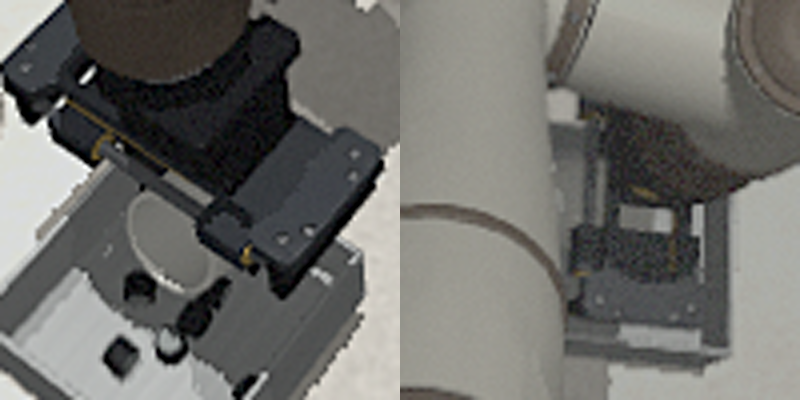

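```bash
python3 -m creep '[[0,0,4,0,0],[0,0,7,1,0],[0,1,11,3,0],[0,1,15,6,0],[0,1,19,7,0],[0,1,22,8,0],[0,1,22,8,0],[0,1,22,8,0]]'; python3 look2.py pics/s4.png
```

```text
time_s: 42.35
tcp_pos: [0.592, -0.3187, 0.113]
ee_rot: [[0.04, -0.995, 0.087], [-0.029, 0.085, 0.996], [-0.999, -0.043, -0.026]]
wrist_force: [-3.0, -6.9, 5.7]
gripper_width: 0.691
[ 0.592 -0.319  0.113] [-3.035 -6.939  5.668] 0.6905774931435187
scene 180 267
512
[576, -325, 147] [593, -325, 150] [570, -299, 79] [564, -340, 131] [567, -330, 113] [570, -325, 102] [572, -316, 85] [564, -349, 124] [575, -311, 73] [576, -316, 76] [578, -319, 79] [579, -320, 76] [581, -326, 84] [582, -327, 83] [584, -329, 82] [585, -334, 87] [584, -339, 91] [583, -348, 100] [583, -356, 109] [621, -346, 130] [598, -338, 90] [593, -350, 102] [585, -362, 110] [619, -345, 115] [591, -363, 108] [597, -364, 111] [631, -301, 19] [584, -377, 20] [584, -383, 16] [586, -388, 18] [641, -384, 18] 
top 367 130
313
[636, -311, 140] [620, -302, 105] [616, -296, 109] [615, -289, 104] [611, -285, 109] [604, -311, 135] [603, -298, 126] [602, -294, 122] [600, -290, 119] [598, -288, 116] [596, -283, 113] [594, -281, 112] [592, -279, 110] [585, -307, 136] [585, -298, 125] [585, -285, 115] [577, -321, 147] [589, -360, 110] [580, -295, 123] [589, -351, 98] [580, -290, 116] [573, -324, 146] [579, -281, 108] [573, -308, 131] [582, -354, 105] [575, -295, 114] [579, -353, 107] [577, -346, 102] [571, -289, 107] [569, -287, 97] [565, -286, 89] [569, -297, 53]
```

View pics/s4.png

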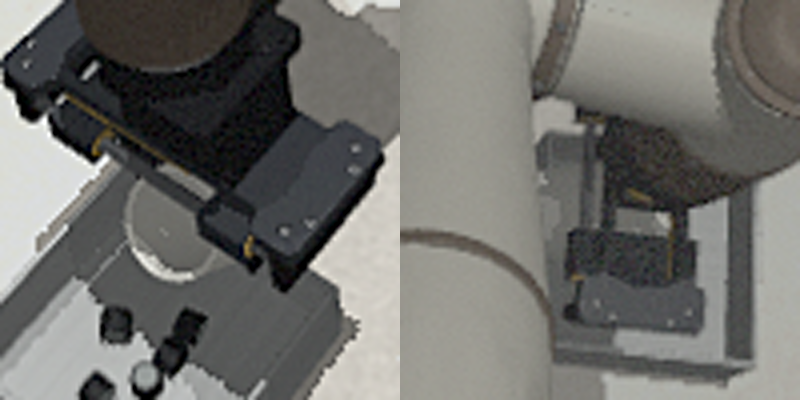

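```bash
python3 -m creep '[[0,0,4,-1,0],[0,1,8,-1,0],[0,1,13,-1,0],[0,1,18,0,0],[0,2,23,0,0],[0,2,28,0,0],[0,2,28,0,0],[0,2,28,0,0]]'; python3 look2.py pics/s5.png
```

```text
time_s: 43.25
tcp_pos: [0.5963, -0.2912, 0.1153]
ee_rot: [[0.046, -0.995, 0.086], [-0.031, 0.084, 0.996], [-0.998, -0.049, -0.027]]
wrist_force: [1.4, -3.7, 6.8]
gripper_width: 0.688
[ 0.596 -0.291  0.115] [ 1.386 -3.737  6.774] 0.6875446824192015
scene 189 257
646
[570, -293, 147] [574, -284, 117] [578, -273, 95] [571, -298, 119] [572, -312, 131] [572, -319, 133] [572, -299, 100] [574, -286, 75] [581, -324, 132] [577, -306, 97] [576, -287, 61] [590, -330, 134] [582, -304, 80] [614, -324, 138] [621, -317, 130] [622, -306, 108] [624, -306, 105] [629, -285, 72] [629, -285, 66] [563, -296, 13] [628, -288, 61] [603, -310, 66] [616, -305, 65] [622, -301, 54] [626, -302, 50] [618, -300, 30] [617, -300, 18] [642, -303, 39] [646, -303, 24] [582, -383, 19] [589, -386, 17] 
top 357 128
327
[638, -285, 132] [607, -277, 147] [614, -265, 106] [610, -264, 108] [609, -261, 101] [611, -257, 85] [592, -274, 155] [600, -267, 117] [601, -258, 101] [606, -251, 76] [593, -265, 121] [597, -258, 99] [604, -309, 79] [595, -259, 96] [600, -311, 83] [589, -324, 122] [588, -263, 110] [595, -314, 90] [596, -252, 72] [583, -266, 119] [589, -318, 102] [588, -255, 91] [573, -287, 149] [580, -320, 127] [582, -262, 104] [583, -318, 107] [584, -259, 87] [583, -257, 81] [578, -260, 89] [577, -267, 85] [575, -262, 71] [569, -267, 82] [586, -389, 18]
```

View pics/s5.png

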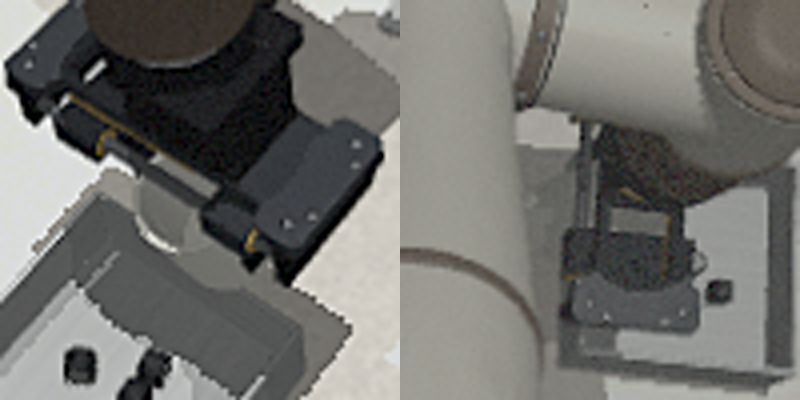

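```bash
python3 -m creep '[[0,0,3,0,0],[0,0,6,-1,0],[0,1,9,-2,0],[0,1,12,-3,0],[0,1,15,-4,0],[0,1,17,-5,0],[0,1,17,-5,0],[0,1,17,-5,0]]'; python3 look2.py pics/s6.png
```

```text
time_s: 44.15
tcp_pos: [0.5992, -0.2752, 0.1128]
ee_rot: [[0.051, -0.995, 0.084], [-0.034, 0.082, 0.996], [-0.998, -0.054, -0.03]]
wrist_force: [0.7, -4.6, 9.0]
gripper_width: 0.669
[ 0.599 -0.275  0.113] [ 0.655 -4.62   8.999] 0.6691553268428415
scene 194 252
744
[570, -275, 141] [579, -268, 118] [573, -294, 138] [575, -300, 140] [576, -294, 124] [579, -297, 124] [578, -268, 75] [576, -280, 83] [596, -312, 140] [616, -304, 142] [607, -311, 136] [618, -305, 133] [622, -300, 124] [623, -299, 120] [624, -297, 113] [625, -296, 108] [625, -295, 102] [622, -299, 101] [615, -305, 100] [609, -307, 93] [595, -305, 71] [593, -303, 62] [587, -297, 41] [599, -305, 61] [611, -305, 69] [623, -296, 61] [614, -301, 46] [622, -301, 44] [621, -301, 29] [630, -302, 30] [647, -303, 36] 
top 350 127
206
[638, -267, 131] [626, -277, 83] [625, -257, 67] [625, -281, 68] [625, -280, 61] [605, -250, 114] [613, -248, 79] [597, -250, 133] [605, -249, 98] [616, -282, 62] [598, -250, 113] [604, -247, 82] [591, -251, 127] [604, -247, 71] [591, -250, 120] [605, -303, 73] [593, -306, 115] [593, -250, 100] [606, -299, 60] [596, -304, 95] [599, -247, 70] [586, -251, 116] [601, -302, 68] [590, -305, 110] [593, -247, 83] [578, -258, 137] [596, -301, 77] [583, -303, 123] [589, -248, 85] [596, -302, 68] [582, -302, 117] [588, -250, 79] [584, -251, 87] [581, -253, 75] [577, -255, 70]
```

View pics/s6.png

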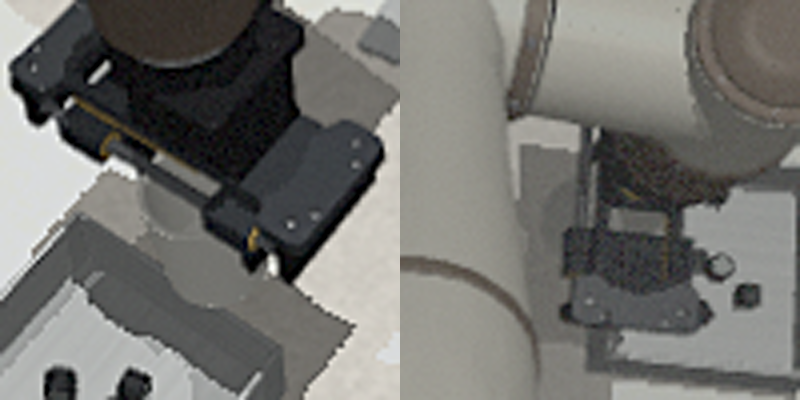

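The cup is upright again, within about 4°, and empty. Now back to the coaster.

```bash
python3 -m creep '[[0,0,0,20,0],[0,0,0,50,0],[0,0,0,85,0],[0,-16,43,85,0],[0,-32,86,85,0],[0,-48,129,85,0],[0,-64,172,85,0],[0,-80,215,85,0]]'
python3 - <<'E'
from h import *
for n in("top","scene"):
    p=capture(n); im=p["image"].astype(int); hsv=cv2.cvtColor(p["image"],cv2.COLOR_BGR2HSV)
    g=(hsv[...,0]<22)&(hsv[...,1]>70)&(im.max(-1)>50)
    yy,xx=np.nonzero(g); c=px(p,[.38,.296,.003]); k=np.hypot(xx-c[0],yy-c[1])<26
    q=np.array([at_z(p,(x,y),.003)[:2] for x,y in zip(xx[k],yy[k])],np.float32)
    print(n,k.sum(),cv2.minEnclosingCircle(q),q.mean(0))
print(sense()["tcp_pos"],sense()["ee_rot"])
E
```

```text
time_s: 45.05
tcp_pos: [0.5168, -0.0577, 0.1961]
ee_rot: [[0.047, -0.995, 0.085], [-0.033, 0.084, 0.996], [-0.998, -0.05, -0.028]]
wrist_force: [0.0, 1.6, -0.8]
gripper_width: 0.671
top 838 ((0.3800504505634308, 0.2966759502887726), 0.044572100043296814) [0.37967935 0.29668674]
scene 214 ((0.39003366231918335, 0.29863595962524414), 0.043615784496068954) [0.39770573 0.3030717 ]
[ 0.5159732  -0.05554118  0.19638797] [[ 0.04713451 -0.99574569  0.07917609]
 [-0.03160737  0.07773773  0.99647269]
 [-0.99838836 -0.0494708  -0.02780877]]
```

```bash
python3 -m creep '[[0,-17,45,0,0],[0,-34,90,0,0],[0,-51,135,0,0],[0,-68,180,0,0],[0,-85,225,0,0],[0,-102,270,0,0],[0,-119,315,0,0],[0,-136,351,0,0]]'; python3 look2.py pics/t1.png
```

```text
time_s: 45.95
tcp_pos: [0.3779, 0.2974, 0.1952]
ee_rot: [[0.044, -0.996, 0.079], [-0.032, 0.078, 0.996], [-0.998, -0.047, -0.029]]
wrist_force: [1.2, -1.1, -0.9]
gripper_width: 0.668
[0.378 0.297 0.195] [ 1.188 -1.096 -0.856] 0.6684897520727603
scene 237 58
549
[331, 291, 234] [357, 305, 221] [371, 315, 217] [351, 298, 213] [357, 310, 205] [363, 312, 202] [363, 312, 199] [362, 315, 193] [365, 315, 190] [394, 269, 224] [397, 270, 221] [400, 272, 217] [403, 272, 215] [402, 279, 207] [405, 281, 204] [363, 270, 188] [368, 269, 187] [372, 268, 186] [382, 267, 186] [390, 266, 187] [393, 273, 180] [398, 270, 180] [394, 271, 174] [389, 269, 170] [383, 266, 167] [375, 269, 158] [372, 268, 153] [369, 272, 146] [374, 269, 146] [381, 270, 145] [395, 276, 142] 
top 111 205
290
[412, 287, 184] [397, 279, 225] [403, 282, 165] [399, 309, 151] [397, 310, 147] [397, 278, 150] [387, 267, 223] [393, 293, 144] [390, 310, 145] [385, 267, 202] [388, 291, 141] [385, 310, 144] [380, 267, 204] [383, 293, 144] [381, 313, 142] [374, 265, 219] [379, 298, 141] [377, 270, 170] [376, 290, 142] [373, 311, 145] [370, 269, 192] [372, 293, 142] [368, 310, 147] [367, 272, 179] [360, 270, 223] [364, 298, 148] [364, 276, 148] [359, 276, 180] [354, 276, 222] [355, 311, 159] [357, 281, 155] [346, 307, 224] [349, 298, 152]
```

View pics/t1.png

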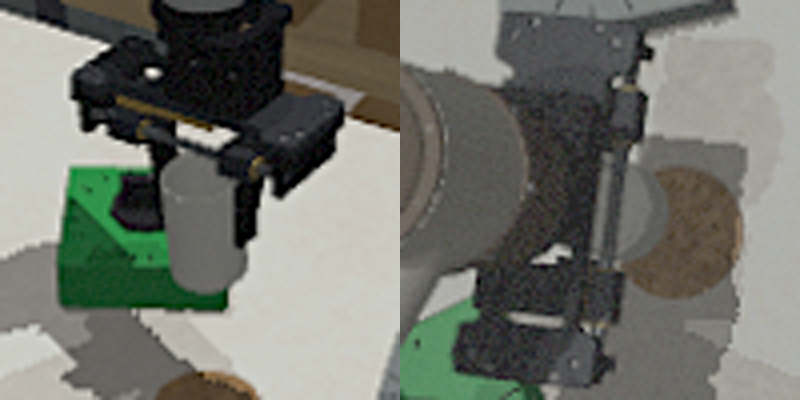

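```bash
python3 -m creep '[[0,2,0,-30,0],[0,2,0,-60,0],[0,2,0,-90,0],[0,2,0,-110,0],[0,2,0,-125,0],[0,2,0,-130,0],[0,2,0,-134,0],[0,2,0,-134,0]]';python3 -m creep '[[0,0,0,-2,0],[0,0,0,-4,0],[0,0,0,-6,0],[0,0,0,-8,0],[0,0,0,-8,0],[0,0,0,-8,0],[0,0,0,-8,0],[0,0,0,-8,0]]'; python3 look2.py pics/t2.png
```

```text
time_s: 46.85
tcp_pos: [0.3796, 0.2987, 0.0613]
ee_rot: [[0.044, -0.996, 0.075], [-0.032, 0.074, 0.997], [-0.999, -0.047, -0.028]]
wrist_force: [-0.4, 1.5, -1.4]
gripper_width: 0.666
time_s: 47.65
tcp_pos: [0.3814, 0.3022, 0.0576]
ee_rot: [[0.05, -0.996, 0.073], [-0.024, 0.072, 0.997], [-0.998, -0.052, -0.021]]
wrist_force: [-6.0, 1.9, 21.7]
gripper_width: 0.669
[0.381 0.302 0.058] [-5.98   1.876 21.666] 0.6693777280377444
scene 239 94
427
[368, 319, 93] [362, 310, 85] [359, 308, 76] [365, 312, 72] [366, 316, 66] [372, 318, 63] [376, 324, 56] [379, 320, 56] [371, 320, 49] [388, 271, 86] [384, 266, 83] [375, 268, 75] [366, 271, 64] [409, 285, 72] [403, 276, 72] [397, 275, 67] [394, 267, 67] [386, 268, 59] [381, 264, 56] [369, 272, 40] [411, 290, 45] [405, 281, 45] [400, 275, 43] [393, 269, 40] [377, 271, 28] [413, 308, 16] [411, 284, 28] [402, 280, 24] [397, 276, 20] [397, 269, 21] [402, 274, 16] 
top 123 210
156
[406, 287, 92] [407, 281, 45] [402, 276, 68] [397, 274, 90] [395, 274, 89] [401, 274, 25] [396, 271, 55] [391, 269, 75] [388, 269, 85] [395, 271, 16] [388, 268, 54] [383, 268, 78] [380, 270, 89] [385, 269, 35] [378, 267, 79] [381, 289, 13] [378, 268, 52] [374, 269, 72] [370, 272, 89] [374, 269, 43] [368, 270, 76] [365, 275, 86] [368, 271, 46] [362, 273, 84] [367, 273, 22] [361, 274, 65] [357, 277, 86] [362, 277, 27] [354, 289, 90] [358, 281, 32] [354, 285, 51] [354, 291, 20]
```

View pics/t2.png

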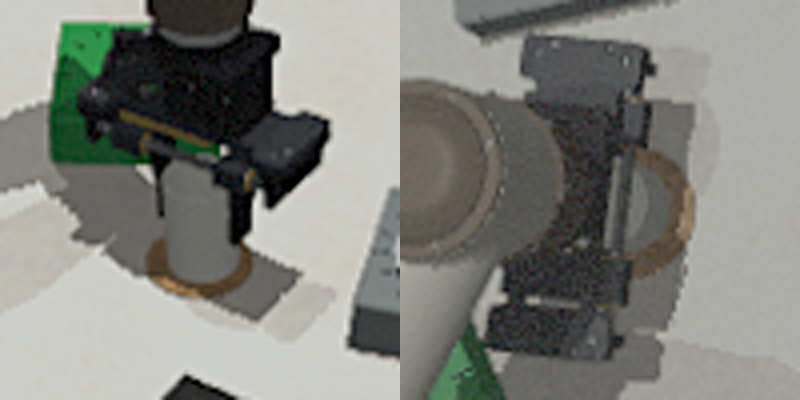

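The cup stands straight and centred on the cork at left-panel (200,240). I release it and retreat upward.

```bash
python3 -m creep '[[0.75,0,0,3,0],[1,0,0,3,0],[1,0,0,3,0],[1,0,0,3,0],[1,0,0,3,0],[1,0,0,40,0],[1,0,0,80,0],[1,0,0,120,0]]'; python3 -m creep '[[1,0,-45,20,0],[1,0,-90,40,0],[1,0,-135,40,0],[1,0,-180,40,0],[1,-10,-225,40,0],[1,-10,-270,40,0],[1,-10,-315,40,0],[1,-10,-360,40,0]]'; python3 -m creep '[[1,0,-45,0,0],[1,0,-90,0,0],[1,0,-135,0,0],[1,-20,-180,0,0],[1,-40,-225,0,0],[1,-60,-270,0,0],[1,-80,-310,0,0],[1,-80,-310,0,0]]'
python3 - <<'E'
from h import *
a=capture("top");b=capture("scene")
cv2.imwrite("pics/u1.png",a["image"]); cv2.imwrite("pics/u2.png",b["image"])
crop(a,(120,140,200,220),"pics/u3.png",7); crop(b,(320,130,390,190),"pics/u4.png",8)
for p in(a,b):
  for t in("dial_pointer","index_mark","cup_rim","bottle1"):
    for m in mark_of(p,t): print(t,m["centre"],round(m["confidence"],2),at_z(p,m["centre"],{"dial_pointer":.059,"index_mark":.052,"cup_rim":.088,"bottle1":.008}[t]).round(4))
E
```

```text
time_s: 48.55
tcp_pos: [0.3811, 0.3017, 0.1783]
ee_rot: [[0.049, -0.996, 0.073], [-0.026, 0.072, 0.997], [-0.998, -0.05, -0.022]]
wrist_force: [0.9, 1.6, 0.2]
gripper_width: 1.0
time_s: 49.35
tcp_pos: [0.3704, -0.06, 0.2182]
ee_rot: [[0.049, -0.996, 0.073], [-0.026, 0.071, 0.997], [-0.998, -0.051, -0.022]]
wrist_force: [1.9, 0.1, 0.4]
gripper_width: 1.002
time_s: 50.15
tcp_pos: [0.2879, -0.3735, 0.2174]
ee_rot: [[0.047, -0.996, 0.08], [-0.026, 0.079, 0.997], [-0.999, -0.049, -0.022]]
wrist_force: [-0.5, 0.5, -0.2]
gripper_width: 0.998
dial_pointer [109.4, 303.9] 0.88 [0.2639 0.4614 0.059 ]
dial_pointer [172.1, 190.4] 0.7 [0.5655 0.3181 0.059 ]
index_mark [169.7, 192.2] 0.81 [0.5622 0.326  0.052 ]
cup_rim [174.2, 256.4] 0.88 [0.3881 0.2935 0.088 ]
cup_rim [263.7, 166.6] 0.67 [0.6272 0.076  0.088 ]
bottle1 [293.1, 180.4] 0.97 [ 0.6144 -0.0034  0.008 ]
bottle1 [264.8, 166.8] 0.92 [0.6518 0.076  0.008 ]
dial_pointer [344.5, 160.2] 0.69 [0.5677 0.3223 0.059 ]
dial_pointer [284.3, 107.7] 0.49 [0.2657 0.4714 0.059 ]
index_mark [344.6, 161.7] 0.7 [0.5683 0.3238 0.052 ]
index_mark [307.9, 252.1] 0.69 [ 0.634  -0.0432  0.052 ]
cup_rim [293.1, 141.9] 0.7 [0.4035 0.2884 0.088 ]
bottle1 [338.9, 231.6] 0.66 [0.6618 0.094  0.008 ]
bottle1 [308.1, 248.7] 0.62 [ 0.6154 -0.0028  0.008 ]
bottle1 [289.2, 160.2] 0.16 [0.3911 0.2876 0.008 ]
```

View pics/u1.png

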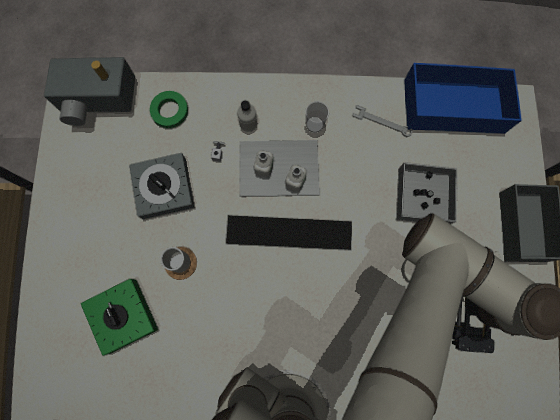

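View pics/u2.png

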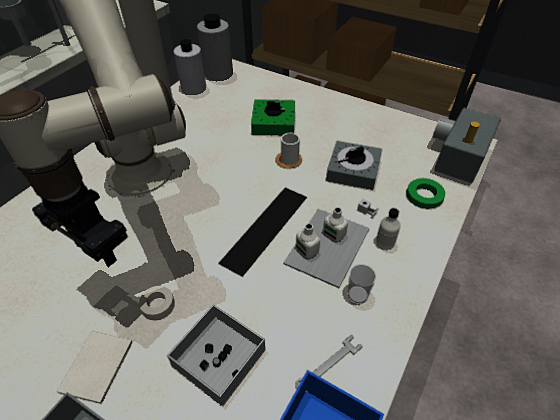

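View pics/u3.png

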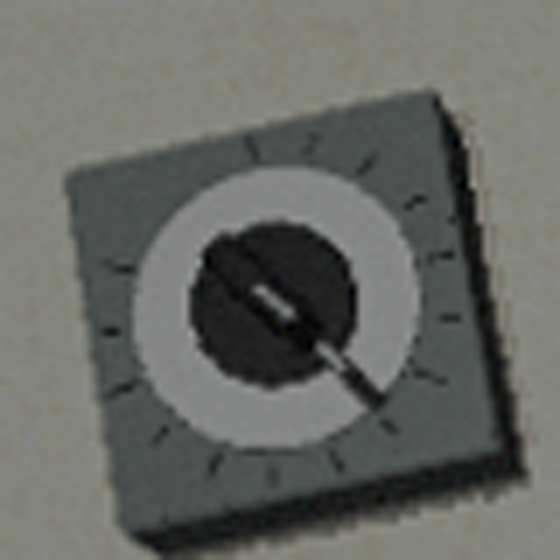

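View pics/u4.png

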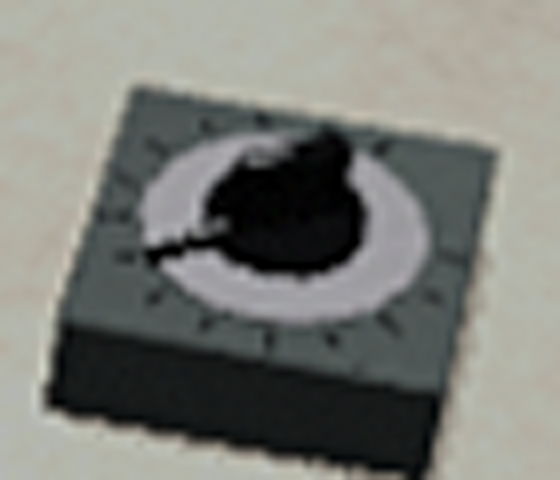

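The dial pointer runs straight into the tab in both crops. The six caps are in the tray and the cup is on the coaster. Bottle 2 was knocked a few centimetres on the plate, to top (296,178). I measure its position.

```bash
cat > chk.py <<'E'
from h import *
from cyl import cloud
E
sed -n '1,9p' cyl.py > cl.py
cat > chk.py <<'E'
from cl import *
for n in("top","scene"):
    p=capture(n); P=cloud(p)
    def r(name,xl,xh,yl,yh,zl,zh):
        m=(P[:,0]>xl)&(P[:,0]<xh)&(P[:,1]>yl)&(P[:,1]<yh)&(P[:,2]>zl)&(P[:,2]<zh);q=P[m]
        if len(q)<5: print(n,name,len(q));return
        R=cv2.minAreaRect(q[:,:2].astype(np.float32)*1000);print(n,name,len(q),np.round(R[0],1),np.round(R[1],1),round(R[2],1),"z",q[:,2].max().round(4),np.median(q[:,2]).round(4))
    r("b1neck",.56,.75,.04,.15,.094,.13); r("b2neck",.54,.75,-.09,.04,.094,.13)
    r("b1body",.56,.75,.04,.15,.04,.13); r("b2body",.54,.75,-.09,.04,.04,.13)
    r("cuprim",.32,.45,.22,.36,.08,.1); r("cup",.32,.45,.22,.36,.02,.1)
    r("caps",.515,.65,-.435,-.305,.012,.05)
E
python3 chk.py
```

```text
top b1neck 67 [649.5  80.3] [21.1 19.9] 60.4 z 0.1136 0.1084
top b2neck 66 [610.6  -6.9] [20.9 20.1] 71.8 z 0.1129 0.1081
top b1body 393 [648.9  80.6] [45.7 61.1] 78.6 z 0.1136 0.0724
top b2body 384 [609.9  -6.9] [45.1 58.9] 67.7 z 0.1129 0.0736
top cuprim 138 [382.8 297.9] [58.1 57.4] 1.5 z 0.093 0.0882
top cup 373 [383.  298.1] [58.3 58. ] 4.9 z 0.093 0.0683
top caps 271 [ 583.2 -386.7] [133.4  96.4] 0.0 z 0.0499 0.0203
scene b1neck 69 [653.4  77.2] [20.9 20.9] 24.4 z 0.111 0.1067
scene b2neck 70 [614.4 -10.8] [20.6 20.8] 32.6 z 0.1113 0.1068
scene b1body 450 [654.1  76. ] [45.  59.1] 74.9 z 0.111 0.0698
scene b2body 461 [614.9 -12.2] [42.2 59.8] 68.7 z 0.1113 0.0701
scene cuprim 104 [386.4 297.7] [59.9 60.5] 68.1 z 0.0939 0.0851
scene cup 473 [386.1 296.3] [60.9 61.6] 64.5 z 0.0939 0.0646
scene caps 356 [ 564.9 -362.1] [ 76.7 148.9] 48.5 z 0.0493 0.0194
```

Bottle 2 stands upright at about 38 mm and 39 mm from the plate centre in x and y, so its whole foot is still on the plate. The cup is about 4 mm from the coaster centre. Everything is in place, so I hand the job in.

Run:
```python
from h import *
b=capture("scene"); crop(b,(160,300,275,410),"pics/z1.png",5)
```

```text
(no output)
```

View pics/z1.png

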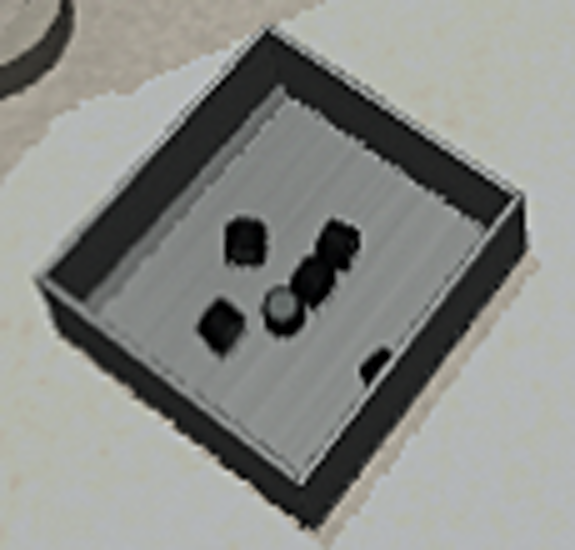

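The crop shows six caps on the tray floor, at (245,240), (340,240), (315,278), (284,308), (220,325) and (376,365).

```bash
python3 -c "
from station import *
print(finish_job())"
```

```text
the job is handed in; nothing more can be done
None
```

The job is handed in at about 51 s of the 210 s allowed. My last checks passed, though the station reports no verdict.

- **Dial:** I turned it clockwise about 110°. In both camera views the pointer runs straight into the index tab.
- **Bottles:** There were two, and both stand upright on the plate. Bottle 2 was knocked a few centimetres during the run. It now sits about 38 mm and 39 mm from the plate centre in x and y, with its whole foot on the plate but only about 6 mm from the near edge, so I left it there.
- **Caps and cup:** I tipped the cup by pivoting it in the jaws against the tray's edge. All six caps I could see lie on the tray floor, and the cup looked empty. It stands upright about 4 mm from the coaster's centre.

**What went less smoothly:**
- The cup slipped in the jaws on the first tilt and had to be gripped again.
- The wrist force reached 51 N once while tipping. I couldn't see how much of that was the gripper's body pressing on the cup, which has a 40 N limit.
- I laid the cup on the bare table beside the tray for a moment before righting it.
- The two cameras disagree by about 4 mm in x.
- The network's index-mark readings scattered by up to about 15 mm, so I judged the dial from the close-up crops.

The sample bottle, beaker and clamp look unmoved in the pictures.

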